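# Finish the graded row of bottles and jars on the lower tier

### The job

Tidy the bathroom shelf: stand the amber bottle, the roll-on deodorant, the small lidded ceramic jar and the cream jar upright in the four empty bays of the lower acrylic tier, one in the middle of each bay, lined up by height so that the row steps down from the tall white ceramic jar already at one end, tallest beside it, to the shortest beside the red pill case at the other end. The tall jar and the pill case may be at either end and stay where they are; set each piece down without dropping it, and tip nothing of the row over.

Things in the scene. Friction and masses are not known exactly. Their poses are not given: they have to be found in the camera images.
- amber_bottle: The tallest of the four things to line up: round amber glass bottle with a pale band and a narrow black cap, 105 mm high. Straight body 42 mm in diameter up to 84 mm, then a shoulder and a cap 31 mm in diameter from 90 to 105 mm. About 160 g. It stands upright on the metal shelf (z = 0). Origin: centre of its underside; z up its axis.
- roll_on: Second tallest: slim roll-on deodorant, white below with a rounded grey cap, 86 mm high, 38 mm in diameter, straight-sided up to 78 mm. About 100 g. Upright on the metal shelf. Origin: centre of its underside; z up its axis.
- lidded_jar: Third: small round white ceramic jar with its lid on (the lid does not come off), 67 mm high including a small knob; straight-sided, 50 mm in diameter, up to 58 mm. About 170 g. Upright on the metal shelf. Origin: centre of its underside; z up its axis.
- cream_jar: The shortest: squat cream jar of pale frosted glass with a steel screw lid (closed), 50 mm high, 56 mm in diameter, straight-sided. About 150 g. Upright on the metal shelf. Origin: centre of its underside; z up its axis.
- tall_jar: The big closed round white ceramic jar already in place in the bay at one end of the lower tier (which end varies): 125 mm high with its knob, 60 mm in diameter (lid 62 mm), about 420 g, loose. Taller than all four; it begins the row and stays where it is. Origin: centre of its underside; z up its axis.
- pill_case: Flat red pill case, 88 mm by 58 mm by 21 mm high, lying loose in the bay at the other end of the lower tier; it stays where it is. Origin: centre of its underside.
- bay_1: Empty bay of the smoked acrylic stand's lower tier: shallow dark see-through tray, 116 mm deep (x, away from the robot) by 73 mm wide (y, along the row), walls 2.5 mm thick, 10 mm high. Origin: centre of its underside, 28 mm above the metal shelf; inner floor 2.5 mm above the origin. First bay from the robot's left (+y), next to the left end bay. Bays are 73 mm apart.
- bay_2: Empty bay of the smoked acrylic stand's lower tier: shallow dark see-through tray, 116 mm deep (x, away from the robot) by 73 mm wide (y, along the row), walls 2.5 mm thick, 10 mm high. Origin: centre of its underside, 28 mm above the metal shelf; inner floor 2.5 mm above the origin. Second from the left. The upper tier begins 68 mm behind the bay centres, its rim 87 mm above the shelf.
- bay_3: Empty bay of the smoked acrylic stand's lower tier: shallow dark see-through tray, 116 mm deep (x, away from the robot) by 73 mm wide (y, along the row), walls 2.5 mm thick, 10 mm high. Origin: centre of its underside, 28 mm above the metal shelf; inner floor 2.5 mm above the origin. Third from the robot's left (+y).
- bay_4: Empty bay of the smoked acrylic stand's lower tier: shallow dark see-through tray, 116 mm deep (x, away from the robot) by 73 mm wide (y, along the row), walls 2.5 mm thick, 10 mm high. Origin: centre of its underside, 28 mm above the metal shelf; inner floor 2.5 mm above the origin. Fourth from the robot's left, next to the right (-y) end bay.
Not all that is in view belongs to the job. Leave any blue look-alike of the roll_on alone.

How it is judged:
At the end, for the whole second after the job is handed in: From the tall jar's end the four bays hold amber bottle, roll-on, lidded jar, cream jar in that order, each on the bay's floor, upright (0.12 rad), within 15 mm of its centre, released, at rest. Tall jar (upright) and pill case rest within 15 mm of where they were (((horizontal distance between tall_jar and bay_1 below 0.11 m and horizontal distance between amber_bottle and bay_1 below 0.015 m and z of amber_bottle in the frame of bay_1 between -0.002 and 0.008 m and horizontal distance between roll_on and bay_2 below 0.015 m and z of roll_on in the frame of bay_2 between -0.002 and 0.008 m and horizontal distance between lidded_jar and bay_3 below 0.015 m and z of lidded_jar in the frame of bay_3 between -0.002 and 0.008 m and horizontal distance between cream_jar and bay_4 below 0.015 m and z of cream_jar in the frame of bay_4 between -0.002 and 0.008 m) or (horizontal distance between tall_jar and bay_4 below 0.11 m and horizontal distance between amber_bottle and bay_4 below 0.015 m and z of amber_bottle in the frame of bay_4 between -0.002 and 0.008 m and horizontal distance between roll_on and bay_3 below 0.015 m and z of roll_on in the frame of bay_3 between -0.002 and 0.008 m and horizontal distance between lidded_jar and bay_2 below 0.015 m and z of lidded_jar in the frame of bay_2 between -0.002 and 0.008 m and horizontal distance between cream_jar and bay_1 below 0.015 m and z of cream_jar in the frame of bay_1 between -0.002 and 0.008 m)) and angle between each of amber_bottle, roll_on, lidded_jar, cream_jar, tall_jar's own z axis and vertical below 0.12 rad and linear speed of each of amber_bottle, roll_on, lidded_jar, cream_jar, tall_jar, pill_case below 0.03 m/s and distance of each of tall_jar, pill_case from where it was at the start of the episode below 0.015 m); the robot touches nothing.
It fails at once if the tall ceramic jar or the red pill case is shifted by more than 15 mm (distance of any of tall_jar, pill_case from where it was at the start of the episode above 0.015 m).
It fails at once if one of the bottles or jars is tipped over (leans more than 0.7 rad) (angle between any of amber_bottle, roll_on, lidded_jar, cream_jar, tall_jar's own z axis and vertical above 0.7 rad).
It fails at once if one of the four is dropped: it moves faster than 0.45 m/s while the fingers do not touch it ((contact force between the fingers and amber_bottle below 0.02 N and linear speed of amber_bottle above 0.45 m/s) or (contact force between the fingers and roll_on below 0.02 N and linear speed of roll_on above 0.45 m/s) or (contact force between the fingers and lidded_jar below 0.02 N and linear speed of lidded_jar above 0.45 m/s) or (contact force between the fingers and cream_jar below 0.02 N and linear speed of cream_jar above 0.45 m/s)).
It also fails if it takes over 96 s, if anything falls off the work surface, if the arm or the gripper's body presses on something with over 40 N, if the wrist force passes 120 N, or if a joint passes its speed limit or range.

### The arm

A 7-joint arm with a two-finger parallel gripper is mounted at the origin on the work surface. World frame = base frame: x ahead of the robot, y to its left, z up, the work surface at z = 0. Lengths are in m, angles in rad, forces in N, time in s.
With the tool pointing down it reaches from about 0.35 to 0.9 m from the base axis. Payload 8.1 kg.
Tool frame: the origin (TCP) lies at the centre of the arm's flange, where the gripper is bolted on; the fingertips stand 173 mm ahead of it and the grasp point (between the pads) lies 155 mm ahead of it; x points along the fingers, y is the direction in which the jaws open and shut, and the axes are right-handed (so a half turn about x gives the same grasp; the last joint's range is limited). The gripper opens to 85 mm and grips with 20 to 120 N. Pads are 22 mm wide; open, the fingers measure 114 mm over their backs; the gripper's body (76 mm by 85 mm) begins 54 mm behind the grasp point. The pads swing forward as they close: fully open they stand 13 mm farther back than shut.
Start: joints at [1.063, 0.434, 0.025, 1.573, -0.012, 1.134, -0.075], TCP at [0.246, -0.575, 0.405] pointing down, gripper open.
Joint ranges: [-2.62, 2.62], [-0.44, 2.09], [-1.27, 1.32], [0.08, 2.57], [-1.32, 4.46], [0.12, 2], [-2.74, 2.74]. Speed limits (rad/s): [2.22, 2.22, 3.01, 3.01, 3.14, 3.14, 3.14].

### API

Orientations are given as a rotation vector (axis times angle).
In Python, from cell import get_obs, get_image, job_done gives the robot as it stands.
- The arm moves only by the tool step_arm, never from a script. Its argument "steps" is a list of rows, each an object of numbers: "dx", "dy", "dz": the shift along the tool's x, y, z in m; "twist": the turn about the tool's x in rad; "jaw": the closure, from -1 (fully open) to 1 (shut). In form: [{"dx": .., "dy": .., "dz": .., "twist": .., "jaw": ..}, ...]. A call has 1 to 8 rows; each row is the pose to reach, as a shift and turn from the pose commanded when the call began, along the tool's axes at that moment; what a row does not reach only later rows make up. A row lasts 1/12 s, in which the tool goes at most 41.7 mm and 7.16 degrees, less where a joint would pass 70% of its speed; a pose out of reach is approached as far as the arm can. A call with a gripper value outside its range is refused whole. The fingers move at their own pace and stop on an object; "newtons" is the grip in N (left out, the last holds). Time passes only in rows, so rows that repeat a pose let the fingers close. It gives the time, the measured TCP pose, the force and the opening at its end, in the units of the state.
- get_obs(): the state, without advancing time (a new reading comes with each control period).
- get_image(name): name is "scene" or "top" or "wrist"; returns a dict with "img" (420x560x3 uint8, red, green, blue), "z_map" (420x560 float32, m along the optical axis (not along the pixel's ray), 0 where there is no reading), "fx", "fy", "cx", "cy" (pixels), "view" (4x4, takes a point from world to camera coordinates). Camera axes: x right, y down, z forward; pixel columns grow to the right and rows downward; lengths in m; the calibration is good to about 2 mm. A picture is of the moment at which its call begins.
- job_done(): hands the job in, once; it reports no verdict.
The state is a dict: "time": time; "joint_pos": joint angles; "joint_vel": joint speeds; "effort": joint torques, N m; "position": TCP position; "ee_rot": TCP orientation; "force": force on the tool from outside, world axes, zero at the start; "ft_torque": the same for the moment, N m; "opening": opening from 0.0 (shut) to 1.0 (fully open).
Only numpy, scipy, OpenCV 4.12 (cv2) and the standard library are available. Lean on these libraries where they do the work, as an engineer would, in place of code of your own. Each camera call takes 0.05 s, during which the arm holds its last target.

## Working session

There is one attempt and no reset: what is moved stays moved. The work goes in short steps, Python scripts to look and compute and a tool call to move; the robot and the scene stay as the last step left them, time stands still between calls to the robot, and variables do not carry over. Pictures are saved under pics/ and viewed, and the job is handed in when it is done.

Besides the shell and the picture viewer there is one more tool, called after "Call:" as name([rows], argument=value, ...), one row to a line, values as JSON. step_arm: Moves the arm, as the interface text tells. Its arguments: {"type":"object","properties":{"steps":{"type":"array"},"newtons":{"type":"number"}},"required":["steps"]}

```bash
mkdir -p pics; ls; python3 - <<'E'
from cell import *
import cv2,numpy as np
o=get_obs();print({k:np.round(v,3) for k,v in o.items()})
for n in ("scene","top","wrist"):
    d=get_image(n);cv2.imwrite(f"pics/a_{n}.png",d["img"][:,:,::-1]);np.savez(f"a_{n}.npz",**d)
    print(n,d["fx"],np.round(d["view"],3).tolist())
E
```

```text
pics
{'time': np.float64(0.0), 'joint_pos': array([ 1.063,  0.435,  0.025,  1.574, -0.012,  1.134, -0.075]), 'joint_vel': array([ 0.001,  0.   , -0.001, -0.001,  0.002,  0.   , -0.001]), 'effort': array([-1.0000e-03, -6.7048e+01,  1.0250e+00, -3.1622e+01,  1.5000e-02,
        1.2000e-02,  0.0000e+00]), 'position': array([ 0.246, -0.574,  0.404]), 'ee_rot': array([ 1.999,  0.412, -2.   ]), 'force': array([-0.277,  0.382, -0.941]), 'ft_torque': array([-0.016, -0.048, -0.032]), 'opening': np.float64(1.002)}
scene 474.4141676791925 [[0.469, 0.883, 0.013, -0.278], [0.687, -0.355, -0.634, -0.319], [-0.555, 0.306, -0.774, 1.619], [0.0, 0.0, 0.0, 1.0]]
top 401.2720539290207 [[0.005, -1.0, -0.007, 0.018], [-0.998, -0.004, -0.069, 0.544], [0.069, 0.008, -0.998, 0.898], [0.0, 0.0, 0.0, 1.0]]
wrist 322.8054652769904 [[0.393, -0.92, -0.001, -0.624], [-0.876, -0.375, 0.302, -0.038], [-0.278, -0.118, -0.953, 0.381], [0.0, 0.0, 0.0, 1.0]]
```

View pics/a_scene.png

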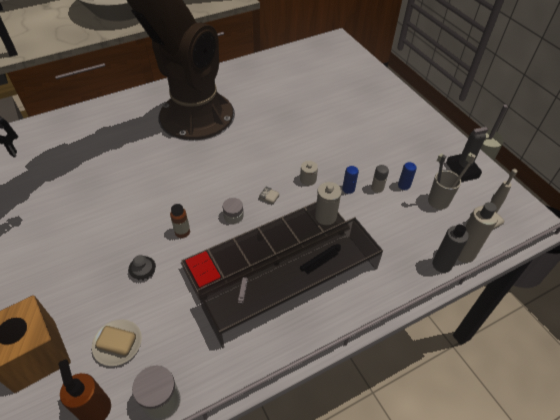

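View pics/a_top.png

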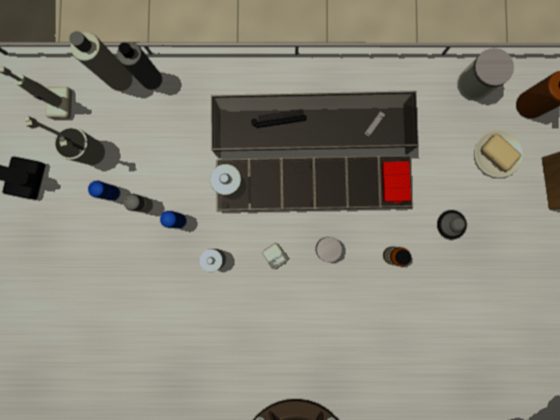

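View pics/a_wrist.png

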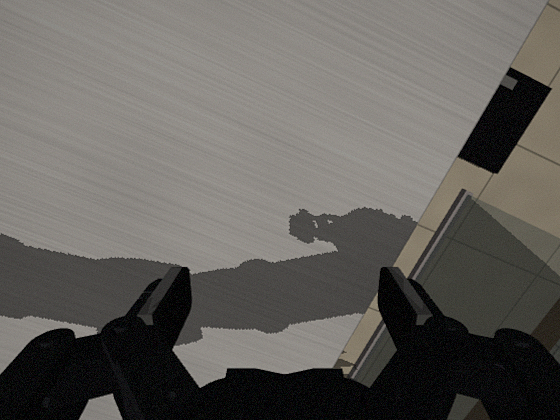

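The top view (+y left, +x up) shows the tall jar at (225,180) and the pill case at (397,182). The amber bottle is at (399,257), the cream jar at (329,249), the lidded jar at (211,260), and the roll-on at (137,203) between two blue look-alikes. So the order is bay_1 amber, bay_2 roll-on, bay_3 lidded jar, bay_4 cream jar. Next I'll measure positions.

```bash
cat > h.py <<'E'
import numpy as np,cv2
from scipy.spatial.transform import Rotation as R
def pts(d):
    z=d["z_map"].astype(float);v,u=np.mgrid[:z.shape[0],:z.shape[1]]
    P=np.stack([(u-d["cx"])/d["fx"]*z,(v-d["cy"])/d["fy"]*z,z],-1)
    V=np.array(d["view"]);W=(P-V[:3,3])@V[:3,:3]
    W[z==0]=np.nan
    return W
def cam(d):
    V=np.array(d["view"]);return -V[:3,:3].T@V[:3,3]
def ray(d,u,v,zp):
    V=np.array(d["view"]);c=cam(d);r=V[:3,:3].T@np.array([(u-d["cx"])/d["fx"],(v-d["cy"])/d["fy"],1]);return c+r*(zp-c[2])/r[2]
E
python3 - <<'E'
from h import *
for n in("top","scene"):
    d=dict(np.load(f"a_{n}.npz"));W=pts(d);print(n,cam(d).round(3))
    print("table z",np.nanmedian(W[...,2]))
    m=((W[...,2]>0.012)&(W[...,0]>0.3)&(W[...,0]<0.72)&(abs(W[...,1])<.55)).astype(np.uint8)
    k,l,s,c=cv2.connectedComponentsWithStats(m)
    for i in range(1,k):
        if s[i,4]<60: continue
        p=W[l==i];h=np.percentile(p[:,2],98)
        q=p[p[:,2]>h-.006]
        # contour of top -> enclosing circle
        print(c[i].round(),s[i,4],"zmax",h.round(3),"top mid",((q.min(0)+q.max(0))/2).round(3),"ext",np.ptp(q,0).round(3),"all x",p[:,0].min().round(3),p[:,0].max().round(3),"y",p[:,1].min().round(3),p[:,1].max().round(3))
E
```

```text
top [0.48  0.014 0.933]
table z 0.0006541648322422745
[ 72. 143.] 1547 zmax 0.192 top mid [0.68  0.477 0.192] ext [0.055 0.079 0.011] all x 0.644 0.715 y 0.437 0.517
[311. 138.] 4671 zmax 0.089 top mid [ 0.693 -0.038  0.089] ext [0.053 0.443 0.012] all x 0.666 0.72 y -0.259 0.184
[500. 154.] 1387 zmax 0.038 top mid [ 0.676 -0.466  0.036] ext [0.078 0.079 0.008] all x 0.622 0.72 y -0.522 -0.412
[313. 184.] 10364 zmax 0.142 top mid [0.595 0.144 0.147] ext [0.06  0.061 0.022] all x 0.54 0.666 y -0.262 0.18
[103. 191.] 463 zmax 0.089 top mid [0.582 0.429 0.086] ext [0.034 0.035 0.008] all x 0.564 0.6 y 0.411 0.446
[137. 203.] 420 zmax 0.089 top mid [0.555 0.351 0.086] ext [0.034 0.034 0.007] all x 0.536 0.573 y 0.333 0.368
[172. 220.] 378 zmax 0.088 top mid [0.519 0.273 0.086] ext [0.034 0.033 0.008] all x 0.5 0.537 y 0.255 0.292
[452. 225.] 706 zmax 0.058 top mid [ 0.512 -0.352  0.056] ext [0.031 0.033 0.009] all x 0.479 0.545 y -0.385 -0.319
[329. 249.] 528 zmax 0.053 top mid [ 0.455 -0.071  0.051] ext [0.055 0.053 0.007] all x 0.428 0.483 y -0.098 -0.044
[275. 256.] 397 zmax 0.021 top
[... 902 characters left out ...]
46 y 0.253 0.291
[270. 247.] 8622 zmax 0.141 top mid [0.601 0.143 0.147] ext [0.063 0.061 0.024] all x 0.546 0.72 y -0.262 0.187
[269. 195.] 192 zmax 0.022 top mid [0.448 0.047 0.019] ext [0.057 0.054 0.006] all x 0.416 0.476 y 0.02 0.076
[233. 209.] 403 zmax 0.054 top mid [ 0.462 -0.072  0.052] ext [0.054 0.054 0.008] all x 0.432 0.491 y -0.099 -0.045
[179. 220.] 462 zmax 0.107 top mid [ 0.448 -0.22   0.105] ext [0.035 0.03  0.008] all x 0.431 0.471 y -0.241 -0.198
[142. 267.] 503 zmax 0.057 top mid [ 0.52  -0.353  0.055] ext [0.03  0.033 0.009] all x 0.49 0.553 y -0.386 -0.319
[115. 339.] 1214 zmax 0.038 top mid [ 0.682 -0.465  0.036] ext [0.075 0.082 0.008] all x 0.626 0.72 y -0.521 -0.41
```

```bash
python3 - <<'E'
from h import *
d=dict(np.load("a_top.npz"));W=pts(d)
im=d["img"][:,:,::-1]
c=im[150:220,205:420];c=cv2.convertScaleAbs(cv2.resize(c,None,fx=3.7,fy=3.7,interpolation=cv2.INTER_CUBIC),alpha=1.8,beta=10);cv2.imwrite("pics/b_top.png",c)
g=d["img"].astype(int).sum(2)
print("row avg along y (rows 185-203):",[(u,int(x)) for u,x in zip(range(240,420),g[185:204,240:420].mean(0)) ])
for u in(267,298,330,364): print(u,[(v,int(g[v,u-6:u+7].mean()),round(float(np.nanmedian(W[v,u-6:u+7,2])),3)) for v in range(148,216)])
E
```

```text
row avg along y (rows 185-203): [(240, 131), (241, 129), (242, 132), (243, 132), (244, 136), (245, 142), (246, 149), (247, 148), (248, 137), (249, 129), (250, 134), (251, 144), (252, 149), (253, 149), (254, 148), (255, 148), (256, 147), (257, 146), (258, 146), (259, 145), (260, 145), (261, 145), (262, 144), (263, 144), (264, 144), (265, 143), (266, 143), (267, 142), (268, 142), (269, 142), (270, 141), (271, 139), (272, 142), (273, 140), (274, 140), (275, 140), (276, 139), (277, 139), (278, 136), (279, 141), (280, 197), (281, 278), (282, 271), (283, 194), (284, 141), (285, 135), (286, 135), (287, 136), (288, 136), (289, 136), (290, 134), (291, 135), (292, 134), (293, 134), (294, 133), (295, 134), (296, 132), (297, 132), (298, 131), (299, 131), (300, 131), (301, 131), (302, 130), (303, 130), (304, 128), (305, 128), (306, 129), (307, 128), (308, 128), (309, 127), (310, 125), (311, 121), (312, 137), (313, 203), (314, 272), (315, 242), (316, 148), (317, 116), (318, 123), (319, 124), (320, 123), (321, 123), (322, 123), (323, 122), (324, 121), (325, 122), (326, 120), (327, 121), (328, 120),
[... 5449 characters left out ...]
(178, 107, 0.031), (179, 107, 0.031), (180, 107, 0.031), (181, 107, 0.031), (182, 107, 0.031), (183, 108, 0.031), (184, 107, 0.03), (185, 109, 0.031), (186, 108, 0.03), (187, 107, 0.031), (188, 108, 0.03), (189, 109, 0.032), (190, 108, 0.031), (191, 109, 0.031), (192, 109, 0.03), (193, 109, 0.031), (194, 108, 0.03), (195, 109, 0.031), (196, 107, 0.03), (197, 110, 0.03), (198, 109, 0.031), (199, 108, 0.03), (200, 108, 0.03), (201, 109, 0.03), (202, 109, 0.03), (203, 108, 0.03), (204, 106, 0.03), (205, 128, 0.03), (206, 188, 0.031), (207, 201, 0.039), (208, 157, 0.027), (209, 219, -0.0), (210, 373, -0.0), (211, 482, -0.0), (212, 502, 0.0), (213, 501, -0.001), (214, 492, -0.0), (215, 480, 0.0)]
```

View pics/b_top.png

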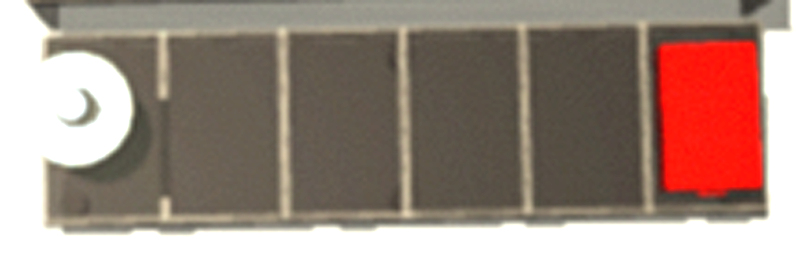

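```bash
python3 - <<'E'
from h import *
d=dict(np.load("a_top.npz"));W=pts(d);g=d["img"].astype(float).sum(2)
# points with rim height
for band in((151,165),(203,214)):
    v,u=np.mgrid[band[0]:band[1],253:382];z=W[band[0]:band[1],253:382,2]
    m=(z>.034)&(z<.045);P=W[band[0]:band[1],253:382][m]
    f=np.polyfit(P[:,1],P[:,0],1);print("rim x=",f.round(4),len(P),"ext at y=0 resid", np.percentile(P[:,0]-np.polyval(f,P[:,1]),[2,98]).round(4))
# dividers, subpixel per row
for u0 in(281,314,347,380):
    r=[]
    for v in range(164,203,2):
        uu=np.arange(u0-5,u0+6);w=g[v,uu]-g[v,uu].min();w[w<.4*w.max()]=0;r.append((ray(d,(uu*w).sum()/w.sum(),v,.038)[:2]))
    r=np.array(r);f=np.polyfit(r[:,0]-.59,r[:,1],1);print("divider y at x=.59",f.round(4))
# scene cam heights of stand rim
d=dict(np.load("a_scene.npz"));W=pts(d)
m=(W[...,2]>.034)&(W[...,2]<.042)&(W[...,0]>.52)&(W[...,0]<.68)&(abs(W[...,1]+.04)<.24)
P=W[m];
for lo,hi in((.53,.57),(.63,.68)):
    Q=P[(P[:,0]>lo)&(P[:,0]<hi)&(P[:,1]<.08)&(P[:,1]>-.16)];f=np.polyfit(Q[:,1],Q[:,0],1);print("scene rim",f.round(4),len(Q))
P=P[(P[:,0]>.57)&(P[:,0]<.63)];h,e=np.histogram(P[:,1],np.arange(-.3,.2,.004));print([(round(float(a),3),int(b)) for a,b in zip(e,h) if b>3])
E
```

```text
rim x= [-0.0105  0.6578] 250 ext at y=0 resid [-0.012   0.0053]
rim x= [-0.0224  0.548 ] 215 ext at y=0 resid [-0.0031  0.0103]
divider y at x=.59 [0.0241 0.034 ]
divider y at x=.59 [ 0.0221 -0.0392]
divider y at x=.59 [ 0.0262 -0.1123]
divider y at x=.59 [-0.0193 -0.1875]
scene rim [-0.0208  0.555 ] 173
scene rim [-0.0113  0.639 ] 54
[(-0.26, 23), (-0.252, 9), (-0.188, 27), (-0.184, 12), (-0.116, 27), (-0.112, 18), (-0.044, 20), (-0.04, 18), (0.028, 13), (0.032, 25), (0.1, 6), (0.104, 30), (0.108, 11), (0.112, 6), (0.116, 11), (0.12, 6), (0.124, 5), (0.176, 8)]
```

```bash
cat >> h.py <<'E'
def pose():
    from cell import get_obs
    o=get_obs();M=R.from_rotvec(o["ee_rot"]).as_matrix();return o,np.array(o["position"]),M
def go(x,y,z,jaw_dir=None):
    """target grasp point world -> tool shifts. jaw_dir = world angle of jaw axis"""
    o,p,M=pose();g=p+.155*M[:,0]
    D=M.T@(np.array([x,y,z+.155])-p)
    # target with tool straight down
    out=dict(zip(("dx","dy","dz"),D.round(4)))
    if jaw_dir is not None:
        ang=np.arctan2(M[1,1],M[0,1]);e=jaw_dir-ang;e=(e+np.pi/2)%np.pi-np.pi/2
        out["twist"]=round(float(-e),3)
    print("t",round(float(o["time"]),2),"grasp",g.round(4),"axis",M[:,0].round(3),"jaw",M[:,1].round(3),"open",round(float(o["opening"]),3),"F",np.round(o["force"],1),"j7",round(float(o["joint_pos"][6]),2));print(out)
E
python3 - <<'E'
from h import *
go(.445,-.22,.20,-0.02)
E
```

```text
t 0.15 grasp [ 0.246  -0.5742  0.2491] axis [-0.001  0.001 -1.   ] jaw [ 0.394 -0.919 -0.001] open 0.999 F [ 0.4 -0.5 -0.8] j7 -0.08
{'dx': np.float64(0.0494), 'dy': np.float64(-0.2473), 'dz': np.float64(-0.3224), 'twist': -1.146}
```

Call:
step_arm([
  {"dx":0,"dy":-0.03,"dz":-0.03,"twist":-0.12,"jaw":-1},
  {"dx":0,"dy":-0.055,"dz":-0.07,"twist":-0.24,"jaw":-1},
  {"dx":0,"dy":-0.08,"dz":-0.1,"twist":-0.36,"jaw":-1},
  {"dx":0,"dy":-0.105,"dz":-0.135,"twist":-0.48,"jaw":-1},
  {"dx":0,"dy":-0.13,"dz":-0.17,"twist":-0.6,"jaw":-1},
  {"dx":0,"dy":-0.155,"dz":-0.2,"twist":-0.72,"jaw":-1},
  {"dx":0,"dy":-0.18,"dz":-0.235,"twist":-0.84,"jaw":-1},
  {"dx":0,"dy":-0.205,"dz":-0.27,"twist":-0.96,"jaw":-1},
])

```text
time: 0.82
position: [0.4106, -0.2832, 0.4048]
ee_rot: [1.355, 1.107, -1.356]
force: [1.1, -1.2, -0.8]
opening: 1.002
```

```bash
python3 - <<'E'
from h import *
go(.445,-.22,.23,-0.02)
E
```

```text
t 0.82 grasp [ 0.4106 -0.2833  0.2498] axis [-0. -0. -1.] jaw [ 0.98  -0.199 -0.   ] open 1.002 F [ 1.1 -1.2 -0.8] j7 0.2
{'dx': np.float64(0.0198), 'dy': np.float64(0.0211), 'dz': np.float64(-0.0688), 'twist': -0.18}
```

Call:
step_arm([
  {"dx":0.0,"dy":0.01,"dz":-0.035,"twist":-0.09,"jaw":-1},
  {"dx":0.0,"dy":0.02,"dz":-0.065,"twist":-0.18,"jaw":-1},
  {"dx":0.0,"dy":0.02,"dz":-0.065,"twist":-0.18,"jaw":-1},
  {"dx":0.0,"dy":0.02,"dz":-0.065,"twist":-0.18,"jaw":-1},
])

```text
time: 1.15
position: [0.4439, -0.2239, 0.4046]
ee_rot: [1.226, 1.199, -1.225]
force: [-0.7, -0.4, -0.6]
opening: 0.994
```

```bash
python3 - <<'E'
from h import *
from cell import get_image
go(.445,-.22,.08,-0.02)
d=get_image("wrist");np.savez("b_wrist.npz",**d);cv2.imwrite("pics/b_wrist.png",d["img"][:,:,::-1]);print(cam(d).round(3))
E
```

```text
t 1.15 grasp [ 0.444  -0.2238  0.2496] axis [ 0.  0. -1.] jaw [ 1.    -0.022  0.   ] open 0.994 F [-0.7 -0.4 -0.6] j7 0.23
{'dx': np.float64(0.1696), 'dy': np.float64(0.001), 'dz': np.float64(-0.0038), 'twist': -0.002}
[ 0.446 -0.146  0.374]
```

View pics/b_wrist.png

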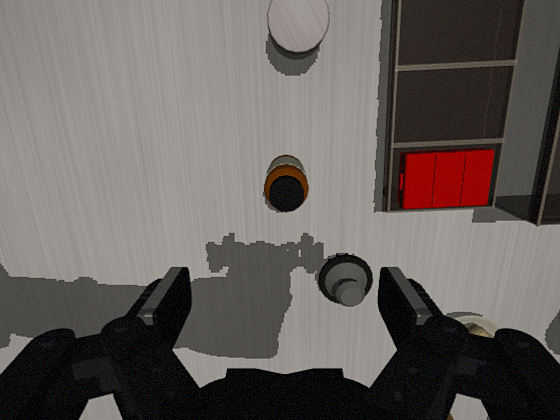

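```bash
python3 - <<'E'
from h import *
d=dict(np.load("b_wrist.npz"));W=pts(d);print("table",np.nanmedian(W[...,2]).round(4))
im=d["img"].astype(int)
m=((W[...,2]>0.01)&(W[...,2]<.115)).astype(np.uint8);m[230:]=0
k,l,s,c=cv2.connectedComponentsWithStats(m)
for i in range(1,k):
    if s[i,4]<100: continue
    p=W[l==i];h=np.percentile(p[:,2],97);q=p[p[:,2]>h-.005]
    print(c[i].round(),"z",h.round(3),((q.min(0)+q.max(0))/2).round(4),np.ptp(q,0).round(3),p.min(0).round(3),p.max(0).round(3))
print("black cap ray z=.105",ray(d,287,193,.105).round(4))
m=(W[...,2]>.034)&(W[...,2]<.043)&(W[...,0]>.5)&(W[...,0]<.68)
P=W[m];
for lo,hi in((.53,.57),(.645,.68)):
    Q=P[(P[:,0]>lo)&(P[:,0]<hi)&(P[:,1]>-.2)];f=np.polyfit(Q[:,1],Q[:,0],1);print("rim",f.round(4),len(Q))
P=P[(P[:,0]>.57)&(P[:,0]<.63)];h,e=np.histogram(P[:,1],np.arange(-.3,.2,.003));print([(round(float(a),3),int(b)) for a,b in zip(e,h) if b>10])
E
```

```text
table 0.0012
[298.  26.] z 0.052 [ 0.4605 -0.0782  0.0503] [0.055 0.043 0.006] [ 0.433 -0.1    0.01 ] [ 0.488 -0.057  0.053]
[460. 110.] z 0.084 [ 0.6934 -0.1879  0.0849] [0.032 0.144 0.011] [ 0.549 -0.263  0.01 ] [ 0.731 -0.053  0.09 ]
[286. 184.] z 0.107 [ 0.446  -0.2194  0.1047] [0.029 0.031 0.006] [ 0.426 -0.235  0.01 ] [ 0.467 -0.198  0.108]
black cap ray z=.105 [ 0.4469 -0.2174  0.105 ]
rim [-0.0472  0.5499] 849
rim [0.0127 0.6662] 1192
[(-0.261, 36), (-0.258, 139), (-0.195, 73), (-0.189, 120), (-0.186, 178), (-0.183, 17), (-0.117, 115), (-0.114, 205), (-0.111, 58)]
```

The wrist view puts the amber bottle (cap at pixel (287,193)) at about (0.4465, −0.2195). That lies between the two fixed cameras, so I add about 4.5 mm in x to the top-view values. Now I'll pick up the amber bottle.

Call:
step_arm([
  {"dx":0.03,"dy":0.0025,"dz":-0.0043,"jaw":-1},
  {"dx":0.065,"dy":0.0025,"dz":-0.0043,"jaw":-1},
  {"dx":0.1,"dy":0.0025,"dz":-0.0043,"jaw":-1},
  {"dx":0.13,"dy":0.0025,"dz":-0.0043,"jaw":-1},
  {"dx":0.155,"dy":0.0025,"dz":-0.0043,"jaw":-1},
  {"dx":0.175,"dy":0.0025,"dz":-0.0043,"jaw":-1},
  {"dx":0.1815,"dy":0.0025,"dz":-0.0043,"jaw":-1},
  {"dx":0.1815,"dy":0.0025,"dz":-0.0043,"jaw":-1},
])

```text
invalid input at $.steps[0]: expected keys dx, dy, dz, twist, jaw
```

Call:
step_arm([
  {"jaw":0.0},
  {"jaw":0.3},
  {"jaw":0.6},
  {"jaw":1},
  {"jaw":1},
  {"jaw":1},
  {"jaw":1},
  {"jaw":1},
], newtons=30)

```text
invalid input at $.steps[0]: expected keys dx, dy, dz, twist, jaw
```

```bash
python3 - <<'E'
from h import *
from cell import get_image
go(.446,-.219,.15,-0.02)
d=get_image("scene");cv2.imwrite("pics/c_scene.png",d["img"][:,:,::-1])
E
```

```text
t 1.2 grasp [ 0.4431 -0.2255  0.2495] axis [-0.001 -0.    -1.   ] jaw [ 1.    -0.026 -0.   ] open 1.0 F [-0.5 -1.2  0.1] j7 0.23
{'dx': np.float64(0.0995), 'dy': np.float64(0.0027), 'dz': np.float64(-0.0066), 'twist': -0.006}
```

View pics/c_scene.png

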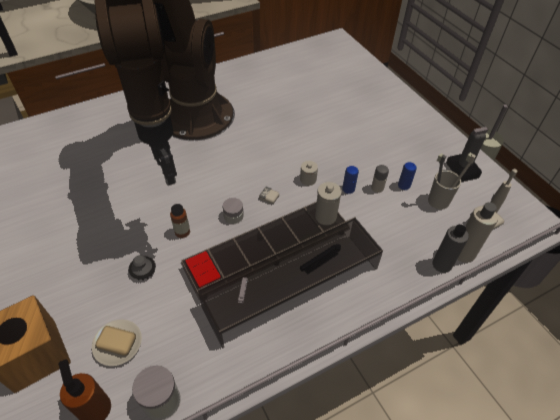

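The rows were refused because they need all five keys, so nothing has moved.

Call:
step_arm([
  {"dx":0.03,"dy":0.003,"dz":-0.005,"twist":0,"jaw":-1},
  {"dx":0.065,"dy":0.003,"dz":-0.005,"twist":0,"jaw":-1},
  {"dx":0.1,"dy":0.003,"dz":-0.005,"twist":0,"jaw":-1},
  {"dx":0.13,"dy":0.003,"dz":-0.005,"twist":0,"jaw":-1},
  {"dx":0.155,"dy":0.003,"dz":-0.005,"twist":0,"jaw":-1},
  {"dx":0.175,"dy":0.003,"dz":-0.005,"twist":0,"jaw":-1},
  {"dx":0.181,"dy":0.003,"dz":-0.005,"twist":0,"jaw":-1},
  {"dx":0.181,"dy":0.003,"dz":-0.005,"twist":0,"jaw":-1},
])

```text
time: 1.92
position: [0.4452, -0.2217, 0.2223]
ee_rot: [1.229, 1.198, -1.232]
force: [0.3, -0.0, 0.6]
opening: 0.998
```

```bash
python3 - <<'E'
from h import *
from cell import get_image
go(.4465,-.2195,.068,-0.02)
d=get_image("wrist");cv2.imwrite("pics/d_wrist.png",d["img"][:,:,::-1])
E
```

```text
t 1.92 grasp [ 0.4447 -0.2216  0.0673] axis [-0.003  0.001 -1.   ] jaw [ 1.    -0.029 -0.003] open 0.998 F [ 0.3 -0.   0.6] j7 0.08
{'dx': np.float64(-0.0007), 'dy': np.float64(0.0012), 'dz': np.float64(-0.0023), 'twist': -0.009}
```

View pics/d_wrist.png

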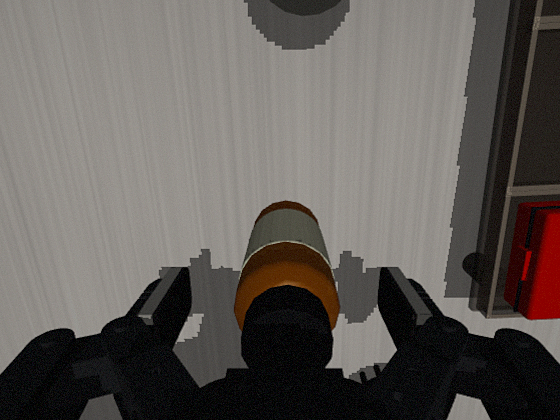

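The bottle stands centred between the pads: pixel 287, with the pads at 190 and 380. Closing now.

Call:
step_arm([
  {"dx":0,"dy":0.001,"dz":-0.002,"twist":0,"jaw":-0.3},
  {"dx":0,"dy":0.001,"dz":-0.002,"twist":0,"jaw":0},
  {"dx":0,"dy":0.001,"dz":-0.002,"twist":0,"jaw":0.3},
  {"dx":0,"dy":0.001,"dz":-0.002,"twist":0,"jaw":0.6},
  {"dx":0,"dy":0.001,"dz":-0.002,"twist":0,"jaw":1},
  {"dx":0,"dy":0.001,"dz":-0.002,"twist":0,"jaw":1},
  {"dx":0,"dy":0.001,"dz":-0.002,"twist":0,"jaw":1},
  {"dx":0,"dy":0.001,"dz":-0.002,"twist":0,"jaw":1},
], newtons=30)

```text
time: 2.63
position: [0.4475, -0.2189, 0.2248]
ee_rot: [1.228, 1.195, -1.228]
force: [-1.9, 0.4, 8.6]
opening: 0.484
```

Call:
step_arm([
  {"dx":-0.02,"dy":0.001,"dz":-0.002,"twist":0,"jaw":1},
  {"dx":-0.04,"dy":0.001,"dz":-0.002,"twist":0,"jaw":1},
  {"dx":-0.065,"dy":0.001,"dz":-0.002,"twist":0,"jaw":1},
  {"dx":-0.085,"dy":0.001,"dz":-0.002,"twist":0,"jaw":1},
  {"dx":-0.085,"dy":0.001,"dz":-0.002,"twist":0,"jaw":1},
])

```text
time: 3.05
position: [0.4496, -0.217, 0.3127]
ee_rot: [1.229, 1.19, -1.225]
force: [0.6, -0.4, -0.8]
opening: 0.485
```

```bash
python3 - <<'E'
from h import *
from cell import get_image
go(.606,.0707,.18,-0.02)
d=get_image("scene");cv2.imwrite("pics/e_scene.png",d["img"][:,:,::-1])
E
```

```text
t 3.05 grasp [ 0.4505 -0.2174  0.1577] axis [ 0.006 -0.003 -1.   ] jaw [ 1.    -0.026  0.006] open 0.485 F [ 0.6 -0.4 -0.8] j7 0.14
{'dx': np.float64(-0.0222), 'dy': np.float64(0.149), 'dz': np.float64(-0.2916), 'twist': -0.006}
```

View pics/e_scene.png

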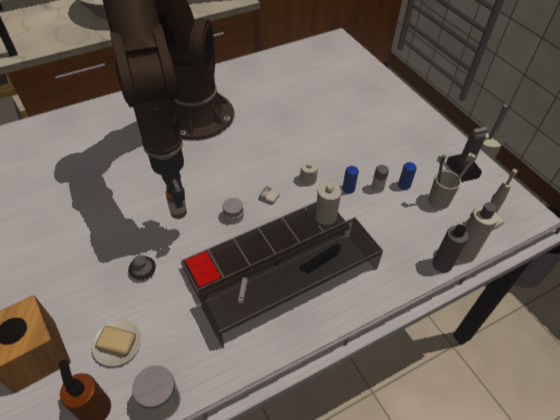

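Call:
step_arm([
  {"dx":-0.02,"dy":0.01,"dz":-0.02,"twist":0,"jaw":1},
  {"dx":-0.03,"dy":0.03,"dz":-0.05,"twist":0,"jaw":1},
  {"dx":-0.03,"dy":0.045,"dz":-0.085,"twist":0,"jaw":1},
  {"dx":-0.03,"dy":0.062,"dz":-0.12,"twist":0,"jaw":1},
  {"dx":-0.03,"dy":0.08,"dz":-0.155,"twist":0,"jaw":1},
  {"dx":-0.03,"dy":0.097,"dz":-0.19,"twist":0,"jaw":1},
  {"dx":-0.03,"dy":0.115,"dz":-0.22,"twist":0,"jaw":1},
  {"dx":-0.03,"dy":0.13,"dz":-0.25,"twist":0,"jaw":1},
])

```text
time: 3.77
position: [0.5854, 0.0316, 0.3374]
ee_rot: [1.227, 1.198, -1.229]
force: [1.0, -1.0, -1.4]
opening: 0.482
```

Call:
step_arm([
  {"dx":0,"dy":0.01,"dz":-0.02,"twist":0,"jaw":1},
  {"dx":0,"dy":0.018,"dz":-0.035,"twist":0,"jaw":1},
  {"dx":0,"dy":0.02,"dz":-0.04,"twist":0,"jaw":1},
  {"dx":0,"dy":0.02,"dz":-0.04,"twist":0,"jaw":1},
  {"dx":0,"dy":0.02,"dz":-0.04,"twist":0,"jaw":1},
])

```text
time: 4.18
position: [0.6055, 0.0684, 0.3377]
ee_rot: [1.227, 1.197, -1.23]
force: [-0.0, -0.5, -1.7]
opening: 0.488
```

```bash
python3 - <<'E'
from h import *
from cell import get_image
go(.606,.0707,.105,-0.02)
for n in("wrist","top"):
    d=get_image(n);np.savez(f"f_{n}.npz",**d);cv2.imwrite(f"pics/f_{n}.png",d["img"][:,:,::-1])
E
```

```text
t 4.18 grasp [0.6052 0.0683 0.1827] axis [-0.002 -0.001 -1.   ] jaw [ 1.    -0.026 -0.002] open 0.488 F [-0.  -0.5 -1.7] j7 -0.43
{'dx': np.float64(0.0777), 'dy': np.float64(0.0006), 'dz': np.float64(-0.0024), 'twist': -0.006}
```

View pics/f_wrist.png

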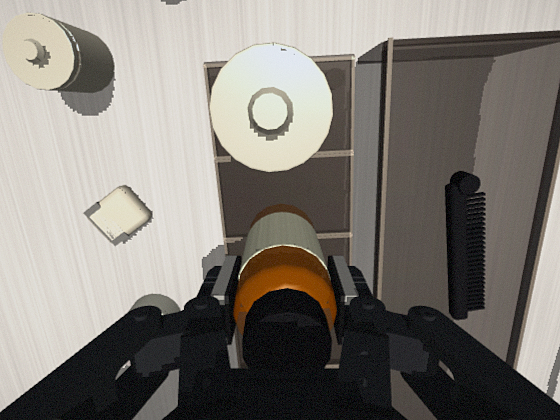

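View pics/f_top.png

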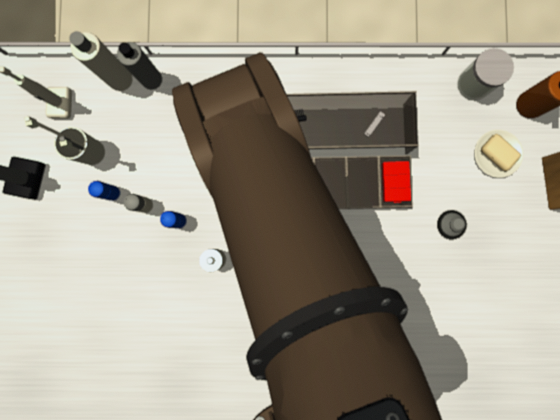

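```bash
python3 - <<'E'
from h import *
d=dict(np.load("f_wrist.npz"));W=pts(d)
m=(W[...,2]>.033)&(W[...,2]<.044)
P=W[m]
for a,b in((.10,.112),(.118,.17),(.03,.10)):
    Q=P[(P[:,1]>a)&(P[:,1]<b)&(P[:,0]>.53)&(P[:,0]<.68)];h,e=np.histogram(Q[:,0],np.arange(.53,.69,.003));print(a,[(round(float(x),3),int(n)) for x,n in zip(e,h) if n>5])
Q=P[(P[:,0]>.575)&(P[:,0]<.64)];h,e=np.histogram(Q[:,1],np.arange(0,.2,.003));print([(round(float(x),3),int(n)) for x,n in zip(e,h) if n>10])
m=(W[...,2]>.075)&(W[...,2]<.09)&(W[...,0]>.655)&(W[...,0]<.7)&(W[...,1]>.03);print("tier front",np.percentile(W[m][:,0],[1,5,20]).round(3))
m=(W[...,2]>.12)&(W[...,2]<.165)&(W[...,1]>.1);Q=W[m];print("tall",Q.min(0).round(3),Q.max(0).round(3))
E
```

```text
0.1 [(0.548, 55), (0.551, 27), (0.554, 23), (0.557, 25), (0.56, 25), (0.563, 10), (0.629, 13), (0.632, 18), (0.635, 28), (0.638, 26), (0.641, 24), (0.644, 28), (0.647, 23), (0.65, 26), (0.653, 25), (0.656, 22), (0.659, 46), (0.662, 31)]
0.118 [(0.545, 97), (0.548, 127), (0.659, 241), (0.662, 72)]
0.03 [(0.548, 241), (0.551, 105), (0.554, 25), (0.557, 25), (0.56, 32), (0.563, 25), (0.566, 24), (0.569, 14), (0.632, 13), (0.635, 25), (0.638, 28), (0.641, 27), (0.644, 25), (0.647, 27), (0.65, 24), (0.653, 25), (0.656, 34), (0.659, 85), (0.662, 263), (0.665, 6)]
[(0.033, 22), (0.036, 24), (0.105, 45), (0.108, 27), (0.177, 47)]
tier front [0.672 0.673 0.675]
tall [0.57  0.113 0.138] [0.632 0.175 0.158]
```

Call:
step_arm([
  {"dx":0.015,"dy":0,"dz":-0.002,"twist":0,"jaw":1},
  {"dx":0.03,"dy":0,"dz":-0.002,"twist":0,"jaw":1},
  {"dx":0.045,"dy":0,"dz":-0.002,"twist":0,"jaw":1},
  {"dx":0.058,"dy":0,"dz":-0.002,"twist":0,"jaw":1},
  {"dx":0.067,"dy":0,"dz":-0.002,"twist":0,"jaw":1},
  {"dx":0.073,"dy":0,"dz":-0.002,"twist":0,"jaw":1},
  {"dx":0.076,"dy":0,"dz":-0.002,"twist":0,"jaw":1},
  {"dx":0.077,"dy":0,"dz":-0.002,"twist":0,"jaw":1},
])

```text
time: 4.95
position: [0.606, 0.0708, 0.2616]
ee_rot: [1.229, 1.196, -1.229]
force: [0.1, 0.8, -1.7]
opening: 0.485
```

```bash
python3 - <<'E'
from h import *
go(.606,.0707,.1,-0.02)
E
```

```text
t 4.95 grasp [0.6059 0.0707 0.1066] axis [-0. -0. -1.] jaw [ 1.    -0.027 -0.   ] open 0.485 F [ 0.1  0.8 -1.7] j7 -0.48
{'dx': np.float64(0.0066), 'dy': np.float64(0.0), 'dz': np.float64(0.0001), 'twist': -0.007}
```

Call:
step_arm([
  {"dx":0.002,"dy":0,"dz":0,"twist":0,"jaw":1},
  {"dx":0.004,"dy":0,"dz":0,"twist":0,"jaw":1},
  {"dx":0.005,"dy":0,"dz":0,"twist":0,"jaw":1},
  {"dx":0.005,"dy":0,"dz":0,"twist":0,"jaw":1},
])

```text
time: 5.28
position: [0.606, 0.0713, 0.2568]
ee_rot: [1.228, 1.197, -1.228]
force: [0.3, 0.8, -1.4]
opening: 0.482
```

Call:
step_arm([
  {"dx":0.001,"dy":0,"dz":0,"twist":0,"jaw":1},
  {"dx":0.002,"dy":0,"dz":0,"twist":0,"jaw":1},
  {"dx":0.002,"dy":0,"dz":0,"twist":0,"jaw":1},
])

```text
time: 5.53
position: [0.6061, 0.0715, 0.2554]
ee_rot: [1.229, 1.196, -1.228]
force: [-1.7, -0.2, 3.6]
opening: 0.483
```

Call:
step_arm([
  {"dx":0.0005,"dy":0,"dz":0,"twist":0,"jaw":0.0},
  {"dx":0.0005,"dy":0,"dz":0,"twist":0,"jaw":-0.1},
  {"dx":0.0005,"dy":0,"dz":0,"twist":0,"jaw":-0.25},
  {"dx":0.0005,"dy":0,"dz":0,"twist":0,"jaw":-0.4},
  {"dx":0.0,"dy":0,"dz":0,"twist":0,"jaw":-0.4},
  {"dx":0.0,"dy":0,"dz":0,"twist":0,"jaw":-0.4},
])

```text
time: 6.03
position: [0.6061, 0.0712, 0.2547]
ee_rot: [1.228, 1.197, -1.228]
force: [0.6, -0.9, -0.8]
opening: 0.7
```

```bash
python3 - <<'E'
from h import *
from cell import get_image
go(.606,.0707,.25,-0.02)
d=get_image("wrist");np.savez("g_wrist.npz",**d);cv2.imwrite("pics/g_wrist.png",d["img"][:,:,::-1])
E
```

```text
t 6.03 grasp [0.6061 0.0712 0.0997] axis [ 0. -0. -1.] jaw [ 1.    -0.026  0.   ] open 0.7 F [ 0.6 -0.9 -0.8] j7 -0.48
{'dx': np.float64(-0.1503), 'dy': np.float64(-0.0), 'dz': np.float64(0.0005), 'twist': -0.006}
```

View pics/g_wrist.png

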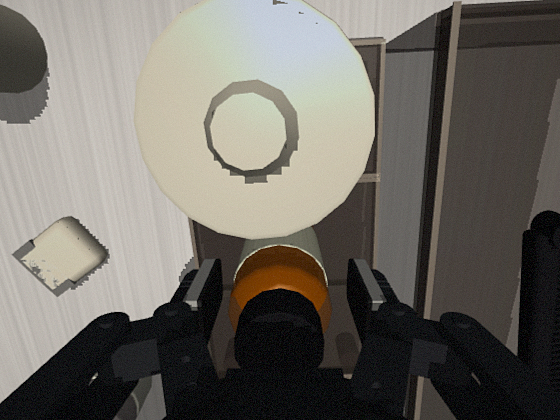

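Call:
step_arm([
  {"dx":-0.02,"dy":0,"dz":0,"twist":0,"jaw":-0.4},
  {"dx":-0.055,"dy":0,"dz":0,"twist":0,"jaw":-0.4},
  {"dx":-0.095,"dy":0,"dz":0,"twist":0,"jaw":-0.4},
  {"dx":-0.135,"dy":0,"dz":0,"twist":0,"jaw":-1},
  {"dx":-0.15,"dy":-0.005,"dz":-0.03,"twist":0,"jaw":-1},
  {"dx":-0.15,"dy":-0.015,"dz":-0.07,"twist":0,"jaw":-1},
  {"dx":-0.15,"dy":-0.025,"dz":-0.11,"twist":0,"jaw":-1},
  {"dx":-0.15,"dy":-0.03,"dz":-0.15,"twist":0,"jaw":-1},
])

```text
time: 6.75
position: [0.5789, 0.2234, 0.4056]
ee_rot: [1.23, 1.196, -1.228]
force: [1.4, 0.4, -0.3]
opening: 0.999
```

Call:
step_arm([
  {"dx":0,"dy":-0.008,"dz":-0.035,"twist":0,"jaw":-1},
  {"dx":0,"dy":-0.012,"dz":-0.07,"twist":0,"jaw":-1},
  {"dx":0,"dy":-0.02,"dz":-0.1,"twist":0,"jaw":-1},
  {"dx":0,"dy":-0.02,"dz":-0.1,"twist":0,"jaw":-1},
  {"dx":0,"dy":-0.02,"dz":-0.1,"twist":0,"jaw":-1},
])

```text
time: 7.17
position: [0.5612, 0.325, 0.4045]
ee_rot: [1.225, 1.2, -1.225]
force: [0.3, -0.8, -1.0]
opening: 1.0
```

```bash
python3 - <<'E'
from h import *
from cell import get_image
go(.559,.351,.06,-0.02)
d=get_image("wrist");np.savez("i_wrist.npz",**d);cv2.imwrite("pics/i_wrist.png",d["img"][:,:,::-1])
W=pts(d)
m=((W[...,2]>0.01)&(W[...,2]<.115)).astype(np.uint8);m[:,:100]=0
k,l,s,c=cv2.connectedComponentsWithStats(m)
for i in range(1,k):
    if s[i,4]<100: continue
    p=W[l==i];h=np.percentile(p[:,2],97);q=p[p[:,2]>h-.01]
    print(c[i].round(),"z",h.round(3),((q.min(0)+q.max(0))/2).round(4),np.ptp(q,0).round(3),p.min(0).round(3),p.max(0).round(3))
d=get_image("top");np.savez("i_top.npz",**d);cv2.imwrite("pics/i_top.png",d["img"][:,:,::-1])
E
```

```text
t 7.17 grasp [0.5611 0.3251 0.2495] axis [-0.001  0.001 -1.   ] jaw [ 1.    -0.022 -0.001] open 1.0 F [ 0.3 -0.8 -1. ] j7 -0.83
{'dx': np.float64(0.1895), 'dy': np.float64(-0.0026), 'dz': np.float64(-0.0258), 'twist': -0.002}
[414.  25.] z 0.098 [0.6848 0.4632 0.1013] [0.07  0.032 0.027] [0.65  0.447 0.01 ] [0.72  0.499 0.115]
[312.  72.] z 0.088 [0.5885 0.431  0.0832] [0.037 0.037 0.011] [0.57  0.412 0.011] [0.607 0.45  0.089]
[550.  86.] z 0.037 [0.8375 0.4159 0.0332] [0.016 0.042 0.013] [0.829 0.39  0.01 ] [0.859 0.446 0.04 ]
[546. 156.] z 0.052 [0.8407 0.3426 0.0488] [0.015 0.039 0.013] [0.833 0.32  0.01 ] [0.86  0.371 0.055]
[283. 160.] z 0.088 [0.5603 0.3529 0.0831] [0.036 0.037 0.011] [0.542 0.334 0.011] [0.578 0.372 0.088]
[250. 233.] z 0.087 [0.5238 0.2754 0.083 ] [0.037 0.035 0.011] [0.505 0.258 0.01 ] [0.543 0.293 0.089]
[197. 294.] z 0.059 [0.4512 0.1843 0.0549] [0.019 0.043 0.011] [0.439 0.163 0.01 ] [0.461 0.211 0.06 ]
[466. 306.] z 0.088 [0.7611 0.1716 0.0835] [0.062 0.031 0.011] [0.729 0.156 0.01 ] [0.792 0.188 0.089]
[323. 328.] z 0.11 [0.6007 0.1609 0.1076] [0.059 0.028 0.015] [0.544 0.044 0.023] [0.665 0.185 0.115]
[390. 348.] z 0.089 [0.6768 0.1466 0.0846] [0.01  0.035 0.011] [0.672 0.119 0.074] [0.682 0.164 0.09 ]
[206. 371.] z 0.02 [0.4456 0.0548 0.0155] [0.056 0.049 0.011] [0.417 0.03  0.01 ] [0.474 0.079 0.021]
[467. 409.] z 0.087 [0.7709 0.0573 0.0831] [0.048 0.042 0.012] [0.747 0.036 0.077] [0.795 0.078 0.089]
```

View pics/i_wrist.png

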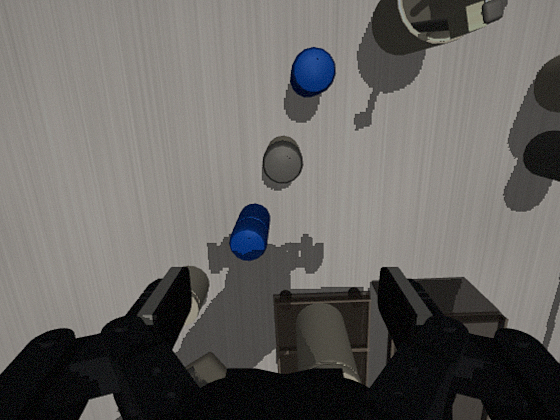

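View pics/i_top.png

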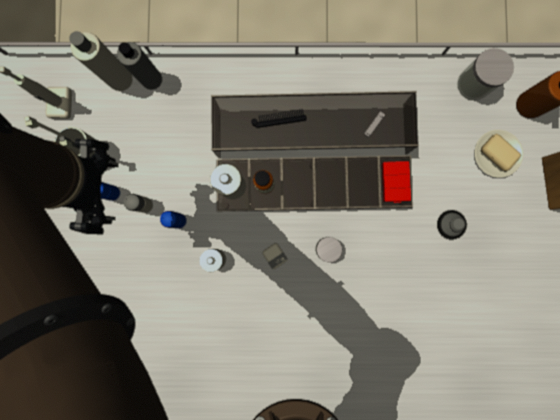

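The roll-on (grey cap at (283,160)) measures (0.560, 0.352), with a blue look-alike on each side well clear of the fingers. The amber bottle stands in the middle of bay_1 at (262,180). Now I'll pick up the roll-on.

Call:
step_arm([
  {"dx":0.02,"dy":-0.001,"dz":-0.027,"twist":0,"jaw":-1},
  {"dx":0.055,"dy":-0.001,"dz":-0.027,"twist":0,"jaw":-1},
  {"dx":0.09,"dy":-0.001,"dz":-0.027,"twist":0,"jaw":-1},
  {"dx":0.125,"dy":-0.001,"dz":-0.027,"twist":0,"jaw":-1},
  {"dx":0.155,"dy":-0.001,"dz":-0.027,"twist":0,"jaw":-1},
  {"dx":0.178,"dy":-0.001,"dz":-0.027,"twist":0,"jaw":-1},
  {"dx":0.189,"dy":-0.001,"dz":-0.027,"twist":0,"jaw":-1},
  {"dx":0.189,"dy":-0.001,"dz":-0.027,"twist":0,"jaw":-1},
])

```text
time: 7.93
position: [0.5623, 0.3472, 0.213]
ee_rot: [1.226, 1.196, -1.234]
force: [-0.1, -0.2, -0.5]
opening: 0.997
```

```bash
python3 - <<'E'
from h import *
from cell import get_image
go(.56,.352,.06,-0.02)
d=get_image("wrist");cv2.imwrite("pics/j_wrist.png",d["img"][:,:,::-1])
E
```

```text
t 7.93 grasp [0.5618 0.3467 0.058 ] axis [-0.003 -0.003 -1.   ] jaw [ 1.    -0.028 -0.003] open 0.997 F [-0.1 -0.2 -0.5] j7 -0.95
{'dx': np.float64(-0.002), 'dy': np.float64(-0.0024), 'dz': np.float64(-0.0047), 'twist': -0.008}
```

View pics/j_wrist.png

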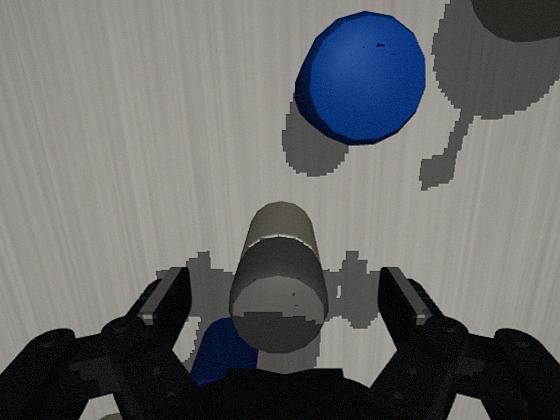

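Call:
step_arm([
  {"dx":0,"dy":-0.002,"dz":-0.005,"twist":0,"jaw":-0.6},
  {"dx":0,"dy":-0.002,"dz":-0.005,"twist":0,"jaw":-0.2},
  {"dx":0,"dy":-0.002,"dz":-0.005,"twist":0,"jaw":0.1},
  {"dx":0,"dy":-0.002,"dz":-0.005,"twist":0,"jaw":0.5},
  {"dx":0,"dy":-0.002,"dz":-0.005,"twist":0,"jaw":1},
  {"dx":0,"dy":-0.002,"dz":-0.005,"twist":0,"jaw":1},
  {"dx":0,"dy":-0.002,"dz":-0.005,"twist":0,"jaw":1},
  {"dx":0,"dy":-0.002,"dz":-0.005,"twist":0,"jaw":1},
])

```text
time: 8.65
position: [0.5606, 0.3549, 0.2171]
ee_rot: [1.23, 1.197, -1.227]
force: [-1.5, -1.2, 7.3]
opening: 0.434
```

```bash
python3 - <<'E'
from h import *
go(.56,.352,.06,-0.02)
E
```

```text
t 8.65 grasp [0.5608 0.3551 0.0621] axis [ 0.001  0.001 -1.   ] jaw [ 1.    -0.026  0.001] open 0.434 F [-1.5 -1.2  7.3] j7 -0.95
{'dx': np.float64(0.002), 'dy': np.float64(-0.0005), 'dz': np.float64(0.003), 'twist': -0.006}
```

Call:
step_arm([
  {"dx":-0.02,"dy":0,"dz":0,"twist":0,"jaw":1},
  {"dx":-0.045,"dy":0,"dz":0,"twist":0,"jaw":1},
  {"dx":-0.08,"dy":0,"dz":0,"twist":0,"jaw":1},
  {"dx":-0.11,"dy":0,"dz":0,"twist":0,"jaw":1},
  {"dx":-0.145,"dy":0,"dz":0,"twist":0,"jaw":1},
  {"dx":-0.18,"dy":0,"dz":0,"twist":0,"jaw":1},
  {"dx":-0.2,"dy":0,"dz":0,"twist":0,"jaw":1},
  {"dx":-0.2,"dy":0,"dz":0,"twist":0,"jaw":1},
])

```text
time: 9.32
position: [0.5607, 0.3554, 0.4219]
ee_rot: [1.236, 1.195, -1.221]
force: [1.8, 0.4, -0.3]
opening: 0.434
```

```bash
python3 - <<'E'
from h import *
from cell import get_image
go(.6075,-.0025,.265,-0.02)
d=get_image("scene");cv2.imwrite("pics/k_scene.png",d["img"][:,:,::-1])
E
```

```text
t 9.32 grasp [0.5619 0.3562 0.2669] axis [ 0.007  0.005 -1.   ] jaw [ 1.    -0.026  0.007] open 0.434 F [ 1.8  0.4 -0.3] j7 -0.86
{'dx': np.float64(0.0004), 'dy': np.float64(0.0561), 'dz': np.float64(0.3565), 'twist': -0.006}
```

View pics/k_scene.png

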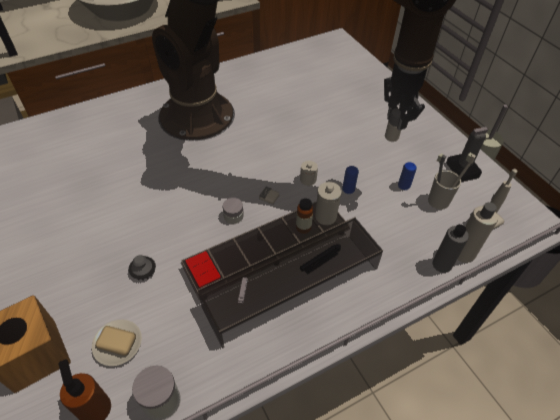

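Call:
step_arm([
  {"dx":0,"dy":0.005,"dz":0.03,"twist":0,"jaw":1},
  {"dx":0,"dy":0.01,"dz":0.065,"twist":0,"jaw":1},
  {"dx":0,"dy":0.016,"dz":0.1,"twist":0,"jaw":1},
  {"dx":0,"dy":0.022,"dz":0.14,"twist":0,"jaw":1},
  {"dx":0,"dy":0.028,"dz":0.18,"twist":0,"jaw":1},
  {"dx":0,"dy":0.034,"dz":0.22,"twist":0,"jaw":1},
  {"dx":0,"dy":0.04,"dz":0.26,"twist":0,"jaw":1},
  {"dx":0,"dy":0.046,"dz":0.295,"twist":0,"jaw":1},
])

```text
time: 10.03
position: [0.5982, 0.0551, 0.4142]
ee_rot: [1.227, 1.197, -1.232]
force: [0.3, 0.5, -1.1]
opening: 0.435
```

Call:
step_arm([
  {"dx":0,"dy":0.005,"dz":0.025,"twist":0,"jaw":1},
  {"dx":0,"dy":0.008,"dz":0.045,"twist":0,"jaw":1},
  {"dx":0,"dy":0.01,"dz":0.058,"twist":0,"jaw":1},
  {"dx":0,"dy":0.01,"dz":0.058,"twist":0,"jaw":1},
  {"dx":0,"dy":0.01,"dz":0.058,"twist":0,"jaw":1},
])

```text
time: 10.45
position: [0.6069, 0.0002, 0.4148]
ee_rot: [1.228, 1.198, -1.23]
force: [-0.1, 0.9, -0.8]
opening: 0.434
```

```bash
python3 - <<'E'
from h import *
go(.6075,.0005,.0985,-0.02)
E
```

```text
t 10.45 grasp [6.066e-01 3.000e-04 2.598e-01] axis [-0.002  0.    -1.   ] jaw [ 1.    -0.027 -0.002] open 0.434 F [-0.1  0.9 -0.8] j7 -0.28
{'dx': np.float64(0.1613), 'dy': np.float64(0.0009), 'dz': np.float64(-0.0002), 'twist': -0.007}
```

Call:
step_arm([
  {"dx":0.03,"dy":0.001,"dz":0,"twist":0,"jaw":1},
  {"dx":0.06,"dy":0.001,"dz":0,"twist":0,"jaw":1},
  {"dx":0.09,"dy":0.001,"dz":0,"twist":0,"jaw":1},
  {"dx":0.115,"dy":0.001,"dz":0,"twist":0,"jaw":1},
  {"dx":0.135,"dy":0.001,"dz":0,"twist":0,"jaw":1},
  {"dx":0.15,"dy":0.001,"dz":0,"twist":0,"jaw":1},
  {"dx":0.159,"dy":0.001,"dz":0,"twist":0,"jaw":1},
  {"dx":0.159,"dy":0.001,"dz":0,"twist":0,"jaw":1},
])

```text
time: 11.12
position: [0.6072, 0.0019, 0.2546]
ee_rot: [1.225, 1.201, -1.229]
force: [-0.1, 0.4, -1.2]
opening: 0.434
```

Call:
step_arm([
  {"dx":0.002,"dy":0,"dz":0,"twist":0,"jaw":1},
  {"dx":0.003,"dy":0,"dz":0,"twist":0,"jaw":1},
  {"dx":0.003,"dy":0,"dz":0,"twist":0,"jaw":1},
])

```text
time: 11.37
position: [0.6085, 0.0005, 0.2546]
ee_rot: [1.229, 1.196, -1.227]
force: [-0.6, -0.3, -1.8]
opening: 0.434
```

```bash
python3 - <<'E'
from h import *
from cell import get_image
go(.6075,.0005,.0925,-0.02)
d=get_image("wrist");cv2.imwrite("pics/l_wrist.png",d["img"][:,:,::-1])
E
```

```text
t 11.37 grasp [6.087e-01 5.000e-04 9.960e-02] axis [ 0.002  0.    -1.   ] jaw [ 1.    -0.026  0.002] open 0.434 F [-0.6 -0.3 -1.8] j7 -0.36
{'dx': np.float64(0.0071), 'dy': np.float64(-0.001), 'dz': np.float64(0.0001), 'twist': -0.006}
```

View pics/l_wrist.png

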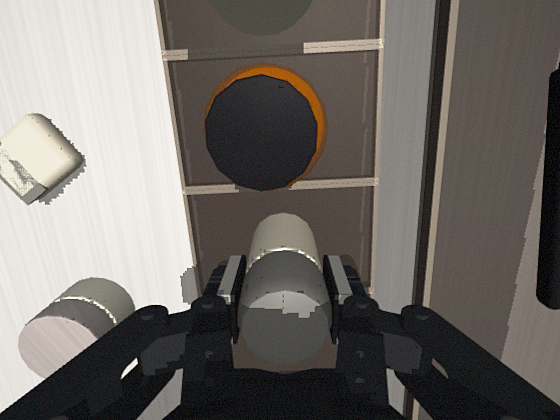

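Call:
step_arm([
  {"dx":0.002,"dy":0,"dz":0,"twist":0,"jaw":1},
  {"dx":0.003,"dy":0,"dz":0,"twist":0,"jaw":1},
  {"dx":0.004,"dy":0,"dz":0,"twist":0,"jaw":1},
  {"dx":0.004,"dy":0,"dz":0,"twist":0,"jaw":1},
])

```text
time: 11.75
position: [0.6081, 0.0, 0.2496]
ee_rot: [1.228, 1.197, -1.229]
force: [-0.5, -0.4, -1.3]
opening: 0.439
```

Call:
step_arm([
  {"dx":0.001,"dy":0,"dz":0,"twist":0,"jaw":1},
  {"dx":0.0015,"dy":0,"dz":0,"twist":0,"jaw":1},
  {"dx":0.0015,"dy":0,"dz":0,"twist":0,"jaw":1},
])

```text
time: 12.0
position: [0.6081, 0.0001, 0.2481]
ee_rot: [1.228, 1.197, -1.229]
force: [-0.3, 0.2, -0.7]
opening: 0.435
```

Call:
step_arm([
  {"dx":0.001,"dy":0,"dz":0,"twist":0,"jaw":1},
  {"dx":0.0015,"dy":0,"dz":0,"twist":0,"jaw":1},
  {"dx":0.0015,"dy":0,"dz":0,"twist":0,"jaw":1},
])

```text
time: 12.25
position: [0.6082, 0.0003, 0.2476]
ee_rot: [1.228, 1.196, -1.228]
force: [-3.2, 0.3, 9.2]
opening: 0.436
```

Contact: 9 N at a grasp height of 0.0926, as expected. Releasing.

Call:
step_arm([
  {"dx":0,"dy":0,"dz":0,"twist":0,"jaw":0.1},
  {"dx":0,"dy":0,"dz":0,"twist":0,"jaw":0.0},
  {"dx":0,"dy":0,"dz":0,"twist":0,"jaw":-0.15},
  {"dx":0,"dy":0,"dz":0,"twist":0,"jaw":-0.35},
  {"dx":0,"dy":0,"dz":0,"twist":0,"jaw":-0.35},
  {"dx":0,"dy":0,"dz":0,"twist":0,"jaw":-0.35},
])

```text
time: 12.75
position: [0.6082, 0.0002, 0.2466]
ee_rot: [1.228, 1.197, -1.228]
force: [-0.2, 0.2, 0.1]
opening: 0.676
```

Call:
step_arm([
  {"dx":-0.02,"dy":0,"dz":0,"twist":0,"jaw":-0.35},
  {"dx":-0.055,"dy":0,"dz":0,"twist":0,"jaw":-0.35},
  {"dx":-0.095,"dy":0,"dz":0,"twist":0,"jaw":-0.35},
  {"dx":-0.135,"dy":0,"dz":0,"twist":0,"jaw":-1},
  {"dx":-0.15,"dy":-0.03,"dz":-0.02,"twist":0,"jaw":-1},
  {"dx":-0.15,"dy":-0.06,"dz":-0.05,"twist":0,"jaw":-1},
  {"dx":-0.15,"dy":-0.09,"dz":-0.08,"twist":0,"jaw":-1},
  {"dx":-0.15,"dy":-0.115,"dz":-0.11,"twist":0,"jaw":-1},
])

```text
time: 13.42
position: [0.4943, 0.1137, 0.3972]
ee_rot: [1.229, 1.195, -1.229]
force: [0.3, 0.9, 0.0]
opening: 1.0
```

```bash
python3 - <<'E'
from h import *
from cell import get_image
go(.439,.186,.24,-0.02)
d=get_image("scene");cv2.imwrite("pics/m_scene.png",d["img"][:,:,::-1])
E
```

```text
t 13.42 grasp [0.4944 0.1137 0.2422] axis [ 0.001 -0.    -1.   ] jaw [ 1.    -0.027  0.001] open 1.0 F [0.3 0.9 0. ] j7 -0.52
{'dx': np.float64(0.0021), 'dy': np.float64(-0.0572), 'dz': np.float64(-0.0707), 'twist': -0.007}
```

View pics/m_scene.png

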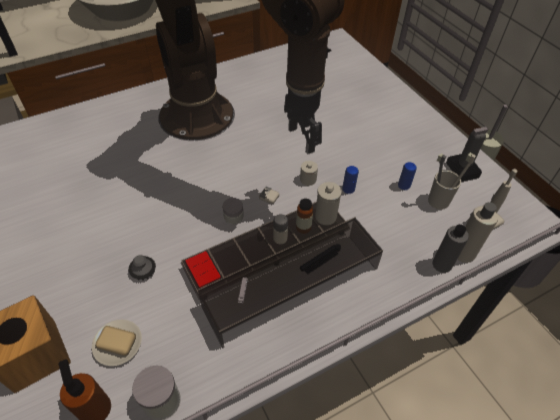

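The roll-on stands upright in bay_2 at (281,230). Next is the lidded jar.

Call:
step_arm([
  {"dx":0,"dy":-0.025,"dz":-0.02,"twist":0,"jaw":-1},
  {"dx":0,"dy":-0.045,"dz":-0.045,"twist":0,"jaw":-1},
  {"dx":0,"dy":-0.055,"dz":-0.06,"twist":0,"jaw":-1},
  {"dx":0,"dy":-0.055,"dz":-0.06,"twist":0,"jaw":-1},
  {"dx":0,"dy":-0.055,"dz":-0.06,"twist":0,"jaw":-1},
])

```text
time: 13.88
position: [0.4423, 0.1753, 0.3969]
ee_rot: [1.227, 1.198, -1.226]
force: [0.2, 0.6, -0.1]
opening: 1.004
```

```bash
python3 - <<'E'
from h import *
from cell import get_image
go(.439,.186,.035,-0.02)
d=get_image("wrist");cv2.imwrite("pics/n_wrist.png",d["img"][:,:,::-1])
W=pts(d)
m=((W[...,2]>0.01)&(W[...,2]<.075)&(W[...,0]<.53)).astype(np.uint8);m[330:]=0
k,l,s,c=cv2.connectedComponentsWithStats(m)
for i in range(1,k):
    if s[i,4]<100: continue
    p=W[l==i];q=p[p[:,2]>.045]
    if len(q)<20: continue
    print(c[i].round(),((q.min(0)+q.max(0))/2).round(4),np.ptp(q,0).round(3),p.min(0).round(3),p.max(0).round(3))
E
```

```text
t 13.88 grasp [0.4424 0.1753 0.2419] axis [ 0.  0. -1.] jaw [ 1.    -0.024  0.   ] open 1.004 F [ 0.2  0.6 -0.1] j7 -0.66
{'dx': np.float64(0.2069), 'dy': np.float64(-0.0036), 'dz': np.float64(-0.0107), 'twist': -0.004}
[353.  85.] [0.5145 0.2726 0.06  ] [0.019 0.034 0.03 ] [0.505 0.255 0.01 ] [0.526 0.291 0.075]
[277. 175.] [0.4357 0.1868 0.0574] [0.049 0.05  0.025] [0.411 0.162 0.011] [0.46  0.212 0.07 ]
```

View pics/n_wrist.png

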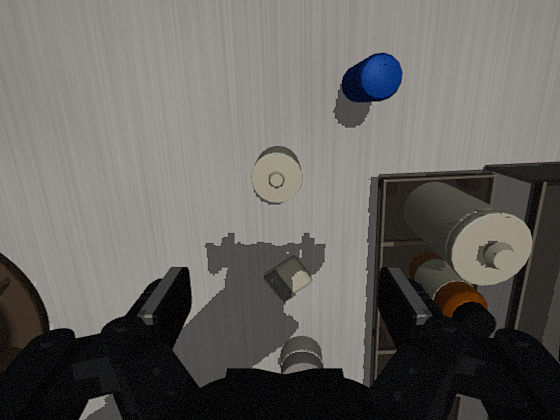

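Call:
step_arm([
  {"dx":0.03,"dy":-0.0055,"dz":-0.0115,"twist":0,"jaw":-1},
  {"dx":0.065,"dy":-0.0055,"dz":-0.0115,"twist":0,"jaw":-1},
  {"dx":0.1,"dy":-0.0055,"dz":-0.0115,"twist":0,"jaw":-1},
  {"dx":0.135,"dy":-0.0055,"dz":-0.0115,"twist":0,"jaw":-1},
  {"dx":0.165,"dy":-0.0055,"dz":-0.0115,"twist":0,"jaw":-1},
  {"dx":0.19,"dy":-0.0055,"dz":-0.0115,"twist":0,"jaw":-1},
  {"dx":0.203,"dy":-0.0055,"dz":-0.0115,"twist":0,"jaw":-1},
  {"dx":0.203,"dy":-0.0055,"dz":-0.0115,"twist":0,"jaw":-1},
])

```text
time: 14.6
position: [0.4373, 0.1845, 0.1908]
ee_rot: [1.225, 1.197, -1.234]
force: [0.3, -0.1, 0.5]
opening: 1.003
```

```bash
python3 - <<'E'
from h import *
from cell import get_image
go(.437,.1865,.038,-0.02)
d=get_image("wrist");cv2.imwrite("pics/o_wrist.png",d["img"][:,:,::-1])
E
```

```text
t 14.6 grasp [0.4366 0.1841 0.0358] axis [-0.004 -0.003 -1.   ] jaw [ 1.    -0.028 -0.004] open 1.003 F [ 0.3 -0.1  0.5] j7 -0.92
{'dx': np.float64(-0.0022), 'dy': np.float64(-0.0004), 'dz': np.float64(-0.002), 'twist': -0.008}
```

View pics/o_wrist.png

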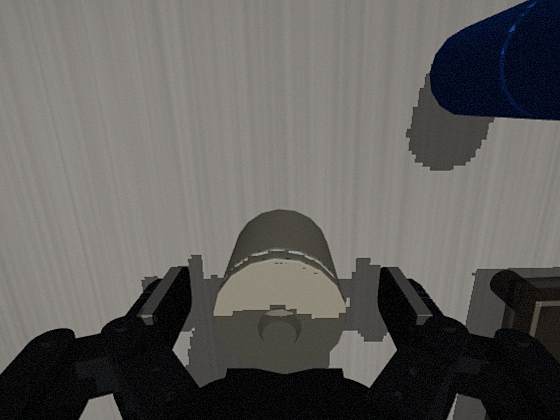

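The jar is centred between the pads. Closing and lifting.

Call:
step_arm([
  {"dx":0,"dy":-0.001,"dz":-0.001,"twist":0,"jaw":-0.7},
  {"dx":0,"dy":-0.001,"dz":-0.001,"twist":0,"jaw":-0.4},
  {"dx":0,"dy":-0.001,"dz":-0.001,"twist":0,"jaw":-0.1},
  {"dx":0,"dy":-0.001,"dz":-0.001,"twist":0,"jaw":0.3},
  {"dx":0,"dy":-0.001,"dz":-0.001,"twist":0,"jaw":1},
  {"dx":0,"dy":-0.001,"dz":-0.001,"twist":0,"jaw":1},
  {"dx":0,"dy":-0.001,"dz":-0.001,"twist":0,"jaw":1},
  {"dx":0,"dy":-0.001,"dz":-0.001,"twist":0,"jaw":1},
])

```text
time: 15.32
position: [0.4369, 0.1873, 0.195]
ee_rot: [1.23, 1.195, -1.227]
force: [-1.2, -0.3, 5.7]
opening: 0.576
```

```bash
python3 - <<'E'
from h import *
go(.437,.1865,.038,-0.02)
E
```

```text
t 15.32 grasp [0.4372 0.1873 0.04  ] axis [ 0.002  0.    -1.   ] jaw [ 1.    -0.026  0.002] open 0.576 F [-1.2 -0.3  5.7] j7 -0.92
{'dx': np.float64(0.002), 'dy': np.float64(0.0001), 'dz': np.float64(0.0008), 'twist': -0.006}
```

Call:
step_arm([
  {"dx":-0.02,"dy":0,"dz":0,"twist":0,"jaw":1},
  {"dx":-0.045,"dy":0,"dz":0,"twist":0,"jaw":1},
  {"dx":-0.08,"dy":0,"dz":0,"twist":0,"jaw":1},
  {"dx":-0.11,"dy":0,"dz":0,"twist":0,"jaw":1},
  {"dx":-0.145,"dy":0,"dz":0,"twist":0,"jaw":1},
  {"dx":-0.17,"dy":0,"dz":0,"twist":0,"jaw":1},
  {"dx":-0.17,"dy":0,"dz":0,"twist":0,"jaw":1},
])

```text
time: 15.9
position: [0.4374, 0.1882, 0.3694]
ee_rot: [1.235, 1.193, -1.22]
force: [0.5, 0.6, -1.2]
opening: 0.577
```

```bash
python3 - <<'E'
from h import *
go(.609,-.0756,.205,-0.02)
E
```

```text
t 15.9 grasp [0.4388 0.1887 0.2144] axis [ 0.009  0.003 -1.   ] jaw [ 1.    -0.026  0.009] open 0.577 F [ 0.5  0.6 -1.2] j7 -0.73
{'dx': np.float64(0.0101), 'dy': np.float64(0.1783), 'dz': np.float64(0.2593), 'twist': -0.006}
```

Call:
step_arm([
  {"dx":0,"dy":0.015,"dz":0.022,"twist":0,"jaw":1},
  {"dx":0,"dy":0.035,"dz":0.052,"twist":0,"jaw":1},
  {"dx":0,"dy":0.056,"dz":0.082,"twist":0,"jaw":1},
  {"dx":0,"dy":0.077,"dz":0.112,"twist":0,"jaw":1},
  {"dx":0,"dy":0.098,"dz":0.142,"twist":0,"jaw":1},
  {"dx":0,"dy":0.119,"dz":0.172,"twist":0,"jaw":1},
  {"dx":0,"dy":0.14,"dz":0.202,"twist":0,"jaw":1},
  {"dx":0,"dy":0.158,"dz":0.23,"twist":0,"jaw":1},
])

```text
time: 16.57
position: [0.5891, -0.0492, 0.3637]
ee_rot: [1.229, 1.196, -1.229]
force: [1.4, -0.6, -1.2]
opening: 0.578
```

Call:
step_arm([
  {"dx":0,"dy":0.01,"dz":0.015,"twist":0,"jaw":1},
  {"dx":0,"dy":0.018,"dz":0.026,"twist":0,"jaw":1},
  {"dx":0,"dy":0.02,"dz":0.028,"twist":0,"jaw":1},
  {"dx":0,"dy":0.02,"dz":0.028,"twist":0,"jaw":1},
  {"dx":0,"dy":0.02,"dz":0.028,"twist":0,"jaw":1},
])

```text
time: 16.98
position: [0.6071, -0.0736, 0.3637]
ee_rot: [1.227, 1.199, -1.227]
force: [-0.1, 0.8, -0.9]
opening: 0.578
```

```bash
python3 - <<'E'
from h import *
go(.609,-.075,.0765,-0.02)
E
```

```text
t 16.98 grasp [ 0.6071 -0.0734  0.2087] axis [-0.001  0.001 -1.   ] jaw [ 1.    -0.024 -0.001] open 0.578 F [-0.1  0.8 -0.9] j7 -0.18
{'dx': np.float64(0.1322), 'dy': np.float64(0.002), 'dz': np.float64(0.0015), 'twist': -0.004}
```

Call:
step_arm([
  {"dx":0.03,"dy":0.0015,"dz":0.0015,"twist":0,"jaw":1},
  {"dx":0.06,"dy":0.0015,"dz":0.0015,"twist":0,"jaw":1},
  {"dx":0.085,"dy":0.0015,"dz":0.0015,"twist":0,"jaw":1},
  {"dx":0.105,"dy":0.0015,"dz":0.0015,"twist":0,"jaw":1},
  {"dx":0.12,"dy":0.0015,"dz":0.0015,"twist":0,"jaw":1},
  {"dx":0.13,"dy":0.0015,"dz":0.0015,"twist":0,"jaw":1},
  {"dx":0.132,"dy":0.0015,"dz":0.0015,"twist":0,"jaw":1},
  {"dx":0.132,"dy":0.0015,"dz":0.0015,"twist":0,"jaw":1},
])

```text
time: 17.65
position: [0.6089, -0.0758, 0.2317]
ee_rot: [1.227, 1.198, -1.228]
force: [0.3, -0.3, -1.1]
opening: 0.578
```

```bash
python3 - <<'E'
from h import *
from cell import get_image
go(.609,-.075,.0705,-0.02)
d=get_image("wrist");cv2.imwrite("pics/p_wrist.png",d["img"][:,:,::-1])
E
```

```text
t 17.65 grasp [ 0.6088 -0.0757  0.0767] axis [-0.001  0.    -1.   ] jaw [ 1.    -0.025 -0.001] open 0.578 F [ 0.3 -0.3 -1.1] j7 -0.24
{'dx': np.float64(0.0062), 'dy': np.float64(0.0001), 'dz': np.float64(-0.0008), 'twist': -0.005}
```

View pics/p_wrist.png

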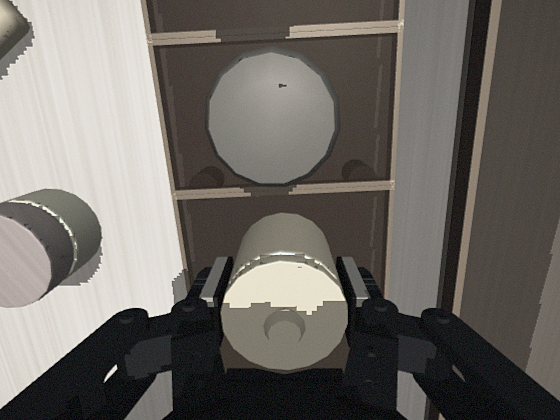

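Call:
step_arm([
  {"dx":0.002,"dy":0,"dz":0,"twist":0,"jaw":1},
  {"dx":0.003,"dy":0,"dz":0,"twist":0,"jaw":1},
  {"dx":0.004,"dy":0,"dz":0,"twist":0,"jaw":1},
  {"dx":0.004,"dy":0,"dz":0,"twist":0,"jaw":1},
])

```text
time: 18.03
position: [0.6092, -0.077, 0.228]
ee_rot: [1.229, 1.196, -1.228]
force: [-0.3, -0.2, -1.3]
opening: 0.575
```

Call:
step_arm([
  {"dx":0.001,"dy":0,"dz":0,"twist":0,"jaw":1},
  {"dx":0.0015,"dy":0,"dz":0,"twist":0,"jaw":1},
  {"dx":0.0015,"dy":0,"dz":0,"twist":0,"jaw":1},
])

```text
time: 18.28
position: [0.6091, -0.0769, 0.2261]
ee_rot: [1.228, 1.197, -1.229]
force: [0.4, -0.4, -1.2]
opening: 0.576
```

Call:
step_arm([
  {"dx":0.001,"dy":0,"dz":0,"twist":0,"jaw":1},
  {"dx":0.0012,"dy":0,"dz":0,"twist":0,"jaw":1},
  {"dx":0.0012,"dy":0,"dz":0,"twist":0,"jaw":1},
])

```text
time: 18.53
position: [0.6092, -0.0769, 0.2255]
ee_rot: [1.228, 1.196, -1.228]
force: [-2.7, 0.1, 4.9]
opening: 0.577
```

Contact at the expected height of 0.0705. Releasing and moving to the cream jar at about (0.460, −0.0715).

Call:
step_arm([
  {"dx":0,"dy":0,"dz":0,"twist":0,"jaw":-0.2},
  {"dx":0,"dy":0,"dz":0,"twist":0,"jaw":-0.3},
  {"dx":0,"dy":0,"dz":0,"twist":0,"jaw":-0.45},
  {"dx":0,"dy":0,"dz":0,"twist":0,"jaw":-0.6},
  {"dx":0,"dy":0,"dz":0,"twist":0,"jaw":-0.6},
  {"dx":0,"dy":0,"dz":0,"twist":0,"jaw":-0.6},
])

```text
time: 19.03
position: [0.6092, -0.0769, 0.2249]
ee_rot: [1.228, 1.197, -1.228]
force: [0.5, 0.5, 0.4]
opening: 0.8
```

Call:
step_arm([
  {"dx":-0.02,"dy":0,"dz":0,"twist":0,"jaw":-0.6},
  {"dx":-0.055,"dy":0,"dz":0,"twist":0,"jaw":-0.6},
  {"dx":-0.095,"dy":0,"dz":0,"twist":0,"jaw":-0.6},
  {"dx":-0.135,"dy":0,"dz":0,"twist":0,"jaw":-1},
  {"dx":-0.155,"dy":-0.03,"dz":0.001,"twist":0,"jaw":-1},
  {"dx":-0.155,"dy":-0.07,"dz":0.001,"twist":0,"jaw":-1},
  {"dx":-0.155,"dy":-0.11,"dz":0.001,"twist":0,"jaw":-1},
  {"dx":-0.155,"dy":-0.14,"dz":0.001,"twist":0,"jaw":-1},
])

```text
time: 19.7
position: [0.4664, -0.074, 0.3801]
ee_rot: [1.228, 1.197, -1.229]
force: [-0.2, -0.8, -0.3]
opening: 0.996
```

Call:
step_arm([
  {"dx":0,"dy":-0.006,"dz":0,"twist":0,"jaw":-1},
  {"dx":0,"dy":-0.008,"dz":0,"twist":0,"jaw":-1},
  {"dx":0,"dy":-0.008,"dz":0,"twist":0,"jaw":-1},
])

```text
time: 19.95
position: [0.4614, -0.0742, 0.3805]
ee_rot: [1.229, 1.195, -1.228]
force: [-0.1, 0.6, -0.7]
opening: 1.001
```

```bash
python3 - <<'E'
from h import *
from cell import get_image
go(.460,-.0715,.03,-0.02)
d=get_image("wrist");cv2.imwrite("pics/q_wrist.png",d["img"][:,:,::-1])
W=pts(d)
m=((W[...,2]>0.01)&(W[...,2]<.075)&(W[...,0]<.53)).astype(np.uint8);m[330:]=0
k,l,s,c=cv2.connectedComponentsWithStats(m)
for i in range(1,k):
    if s[i,4]<100: continue
    p=W[l==i];q=p[p[:,2]>.04]
    if len(q)<20: continue
    print(c[i].round(),((q.min(0)+q.max(0))/2).round(4),np.ptp(q,0).round(3),p.min(0).round(3),p.max(0).round(3))
d=get_image("scene");cv2.imwrite("pics/q_scene.png",d["img"][:,:,::-1])
E
```

```text
t 19.95 grasp [ 0.4616 -0.0742  0.2255] axis [ 0.001 -0.    -1.   ] jaw [ 1.    -0.026  0.001] open 1.001 F [-0.1  0.6 -0.7] j7 -0.11
{'dx': np.float64(0.1955), 'dy': np.float64(-0.0017), 'dz': np.float64(-0.0027), 'twist': -0.006}
[282. 185.] [ 0.4605 -0.0711  0.0467] [0.055 0.055 0.013] [ 0.433 -0.099  0.01 ] [ 0.488 -0.044  0.053]
```

View pics/q_wrist.png

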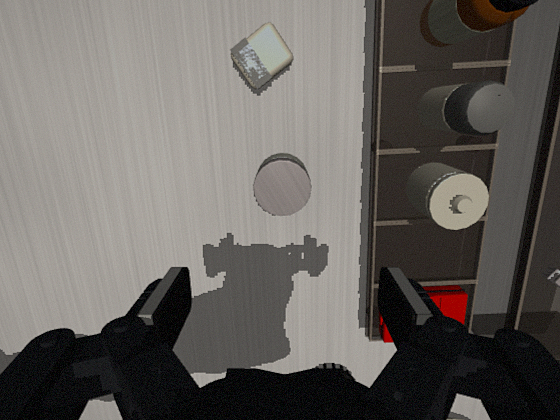

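View pics/q_scene.png

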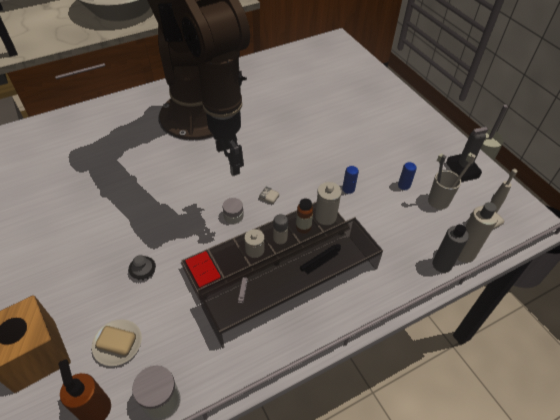

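The first three stand in bays 1–3 (wrist view: lidded jar at (455,203), roll-on at (480,108)). The cream jar is at (0.4605, −0.071). Descending.

Call:
step_arm([
  {"dx":0.03,"dy":-0.001,"dz":-0.003,"twist":0,"jaw":-1},
  {"dx":0.065,"dy":-0.001,"dz":-0.003,"twist":0,"jaw":-1},
  {"dx":0.1,"dy":-0.001,"dz":-0.003,"twist":0,"jaw":-1},
  {"dx":0.135,"dy":-0.001,"dz":-0.003,"twist":0,"jaw":-1},
  {"dx":0.165,"dy":-0.001,"dz":-0.003,"twist":0,"jaw":-1},
  {"dx":0.182,"dy":-0.001,"dz":-0.003,"twist":0,"jaw":-1},
  {"dx":0.191,"dy":-0.001,"dz":-0.003,"twist":0,"jaw":-1},
  {"dx":0.191,"dy":-0.001,"dz":-0.003,"twist":0,"jaw":-1},
])

```text
time: 20.72
position: [0.4606, -0.0707, 0.187]
ee_rot: [1.227, 1.2, -1.23]
force: [-0.7, 0.3, 0.3]
opening: 1.0
```

```bash
python3 - <<'E'
from h import *
from cell import get_image
go(.4605,-.071,.033,-0.02)
d=get_image("wrist");cv2.imwrite("pics/r_wrist.png",d["img"][:,:,::-1])
E
```

```text
t 20.72 grasp [ 0.4601 -0.0706  0.032 ] axis [-0.003  0.001 -1.   ] jaw [ 1.    -0.025 -0.003] open 1.0 F [-0.7  0.3  0.3] j7 -0.32
{'dx': np.float64(-0.001), 'dy': np.float64(-0.0001), 'dz': np.float64(0.0003), 'twist': -0.005}
```

View pics/r_wrist.png

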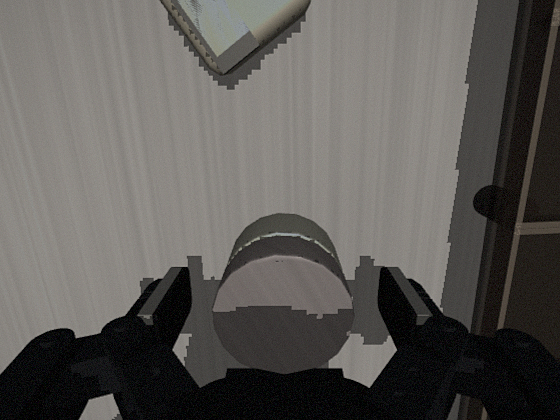

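Call:
step_arm([
  {"dx":0,"dy":0,"dz":0,"twist":0,"jaw":-0.7},
  {"dx":0,"dy":0,"dz":0,"twist":0,"jaw":-0.5},
  {"dx":0,"dy":0,"dz":0,"twist":0,"jaw":-0.2},
  {"dx":0,"dy":0,"dz":0,"twist":0,"jaw":0.2},
  {"dx":0,"dy":0,"dz":0,"twist":0,"jaw":1},
  {"dx":0,"dy":0,"dz":0,"twist":0,"jaw":1},
  {"dx":0,"dy":0,"dz":0,"twist":0,"jaw":1},
  {"dx":0,"dy":0,"dz":0,"twist":0,"jaw":1},
])

```text
time: 21.43
position: [0.4608, -0.0711, 0.1903]
ee_rot: [1.229, 1.194, -1.227]
force: [-0.4, 0.6, 5.3]
opening: 0.649
```

```bash
python3 - <<'E'
from h import *
go(.4605,-.071,.033,-0.02)
E
```

```text
t 21.43 grasp [ 0.4612 -0.0711  0.0353] axis [ 0.002 -0.    -1.   ] jaw [ 1.    -0.026  0.003] open 0.649 F [-0.4  0.6  5.3] j7 -0.32
{'dx': np.float64(0.0023), 'dy': np.float64(-0.0003), 'dz': np.float64(-0.0), 'twist': -0.006}
```

Call:
step_arm([
  {"dx":-0.02,"dy":0,"dz":0,"twist":0,"jaw":1},
  {"dx":-0.045,"dy":0,"dz":0,"twist":0,"jaw":1},
  {"dx":-0.08,"dy":0,"dz":0,"twist":0,"jaw":1},
  {"dx":-0.11,"dy":0,"dz":0,"twist":0,"jaw":1},
  {"dx":-0.13,"dy":0,"dz":0,"twist":0,"jaw":1},
  {"dx":-0.15,"dy":0,"dz":0,"twist":0,"jaw":1},
  {"dx":-0.15,"dy":0,"dz":0,"twist":0,"jaw":1},
])

```text
time: 22.02
position: [0.4612, -0.0709, 0.3435]
ee_rot: [1.231, 1.19, -1.224]
force: [1.1, 0.2, -1.3]
opening: 0.639
```

```bash
python3 - <<'E'
from h import *
go(.611,-.149,.18,-0.02)
E
```

```text
t 22.02 grasp [ 0.4623 -0.0711  0.1885] axis [ 0.007 -0.001 -1.   ] jaw [ 1.    -0.026  0.007] open 0.639 F [ 1.1  0.2 -1.3] j7 -0.16
{'dx': np.float64(0.0097), 'dy': np.float64(0.1517), 'dz': np.float64(0.0741), 'twist': -0.006}
```

Call:
step_arm([
  {"dx":0,"dy":0.02,"dz":0.01,"twist":0,"jaw":1},
  {"dx":0,"dy":0.05,"dz":0.025,"twist":0,"jaw":1},
  {"dx":0,"dy":0.08,"dz":0.04,"twist":0,"jaw":1},
  {"dx":0,"dy":0.11,"dz":0.055,"twist":0,"jaw":1},
  {"dx":0,"dy":0.135,"dz":0.066,"twist":0,"jaw":1},
  {"dx":0,"dy":0.15,"dz":0.074,"twist":0,"jaw":1},
  {"dx":0,"dy":0.151,"dz":0.074,"twist":0,"jaw":1},
  {"dx":0,"dy":0.151,"dz":0.074,"twist":0,"jaw":1},
])

```text
time: 22.68
position: [0.6094, -0.1493, 0.3383]
ee_rot: [1.229, 1.197, -1.229]
force: [-0.3, -0.4, -1.4]
opening: 0.652
```

```bash
python3 - <<'E'
from h import *
go(.611,-.149,.072,-0.02)
E
```

```text
t 22.68 grasp [ 0.6093 -0.1492  0.1833] axis [-0.001  0.    -1.   ] jaw [ 1.    -0.027 -0.001] open 0.652 F [-0.3 -0.4 -1.4] j7 -0.07
{'dx': np.float64(0.1113), 'dy': np.float64(0.0017), 'dz': np.float64(-0.0003), 'twist': -0.007}
```

Call:
step_arm([
  {"dx":0.025,"dy":0.001,"dz":0,"twist":0,"jaw":1},
  {"dx":0.05,"dy":0.001,"dz":0,"twist":0,"jaw":1},
  {"dx":0.07,"dy":0.001,"dz":0,"twist":0,"jaw":1},
  {"dx":0.088,"dy":0.001,"dz":0,"twist":0,"jaw":1},
  {"dx":0.102,"dy":0.001,"dz":0,"twist":0,"jaw":1},
  {"dx":0.11,"dy":0.001,"dz":0,"twist":0,"jaw":1},
  {"dx":0.111,"dy":0.001,"dz":0,"twist":0,"jaw":1},
  {"dx":0.111,"dy":0.001,"dz":0,"twist":0,"jaw":1},
])

```text
time: 23.35
position: [0.6098, -0.1486, 0.2282]
ee_rot: [1.228, 1.197, -1.228]
force: [0.4, -0.8, -1.7]
opening: 0.642
```

```bash
python3 - <<'E'
from h import *
from cell import get_image
go(.611,-.149,.066,-0.02)
d=get_image("wrist");cv2.imwrite("pics/s_wrist.png",d["img"][:,:,::-1])
E
```

```text
t 23.35 grasp [ 0.6098 -0.1486  0.0732] axis [-0.  0. -1.] jaw [ 1.    -0.026 -0.   ] open 0.642 F [ 0.4 -0.8 -1.7] j7 -0.12
{'dx': np.float64(0.0072), 'dy': np.float64(0.0012), 'dz': np.float64(0.0003), 'twist': -0.006}
```

View pics/s_wrist.png

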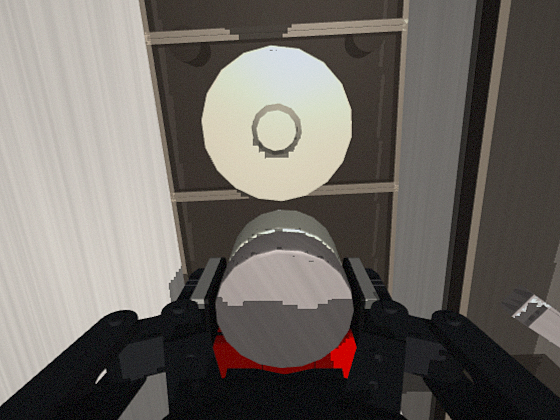

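Call:
step_arm([
  {"dx":0.002,"dy":0,"dz":0,"twist":0,"jaw":1},
  {"dx":0.003,"dy":0,"dz":0,"twist":0,"jaw":1},
  {"dx":0.004,"dy":0,"dz":0,"twist":0,"jaw":1},
  {"dx":0.004,"dy":0,"dz":0,"twist":0,"jaw":1},
])

```text
time: 23.73
position: [0.6103, -0.149, 0.2242]
ee_rot: [1.228, 1.196, -1.228]
force: [-0.8, 0.3, -0.4]
opening: 0.644
```

Call:
step_arm([
  {"dx":0.001,"dy":0,"dz":0,"twist":0,"jaw":1},
  {"dx":0.002,"dy":0,"dz":0,"twist":0,"jaw":1},
  {"dx":0.002,"dy":0,"dz":0,"twist":0,"jaw":1},
])

```text
time: 23.98
position: [0.6102, -0.149, 0.2218]
ee_rot: [1.228, 1.197, -1.229]
force: [-0.3, -0.7, -2.0]
opening: 0.647
```

Call:
step_arm([
  {"dx":0.001,"dy":0,"dz":0,"twist":0,"jaw":1},
  {"dx":0.0012,"dy":0,"dz":0,"twist":0,"jaw":1},
  {"dx":0.0012,"dy":0,"dz":0,"twist":0,"jaw":1},
])

```text
time: 24.23
position: [0.6103, -0.1489, 0.221]
ee_rot: [1.228, 1.197, -1.228]
force: [-1.4, 0.2, 1.6]
opening: 0.647
```

Call:
step_arm([
  {"dx":0.0006,"dy":0,"dz":0,"twist":0,"jaw":1},
  {"dx":0.0006,"dy":0,"dz":0,"twist":0,"jaw":-0.3},
  {"dx":0.0006,"dy":0,"dz":0,"twist":0,"jaw":-0.4},
  {"dx":0.0006,"dy":0,"dz":0,"twist":0,"jaw":-0.55},
  {"dx":0.0006,"dy":0,"dz":0,"twist":0,"jaw":-0.7},
  {"dx":0.0006,"dy":0,"dz":0,"twist":0,"jaw":-0.75},
  {"dx":0.0006,"dy":0,"dz":0,"twist":0,"jaw":-0.75},
])

```text
time: 24.82
position: [0.6103, -0.149, 0.2201]
ee_rot: [1.228, 1.197, -1.228]
force: [0.1, -0.1, 0.2]
opening: 0.875
```

Call:
step_arm([
  {"dx":-0.02,"dy":0,"dz":0,"twist":0,"jaw":-0.75},
  {"dx":-0.055,"dy":0,"dz":0,"twist":0,"jaw":-0.75},
  {"dx":-0.095,"dy":0,"dz":0,"twist":0,"jaw":-0.75},
  {"dx":-0.135,"dy":0,"dz":0,"twist":0,"jaw":-0.75},
  {"dx":-0.17,"dy":-0.03,"dz":0.03,"twist":0,"jaw":-0.75},
  {"dx":-0.18,"dy":-0.06,"dz":0.06,"twist":0,"jaw":-0.75},
  {"dx":-0.18,"dy":-0.09,"dz":0.09,"twist":0,"jaw":-0.75},
  {"dx":-0.18,"dy":-0.12,"dz":0.12,"twist":0,"jaw":-0.75},
])

```text
time: 25.48
position: [0.4972, -0.2561, 0.4015]
ee_rot: [1.228, 1.194, -1.226]
force: [1.2, -0.4, -0.6]
opening: 0.876
```

Call:
step_arm([
  {"dx":0,"dy":-0.03,"dz":0.03,"twist":0,"jaw":-0.75},
  {"dx":0,"dy":-0.06,"dz":0.06,"twist":0,"jaw":-0.75},
  {"dx":0,"dy":-0.08,"dz":0.09,"twist":0,"jaw":-0.75},
  {"dx":0,"dy":-0.08,"dz":0.12,"twist":0,"jaw":-0.75},
  {"dx":0,"dy":-0.08,"dz":0.15,"twist":0,"jaw":-0.75},
  {"dx":0,"dy":-0.08,"dz":0.15,"twist":0,"jaw":-0.75},
  {"dx":0,"dy":-0.08,"dz":0.15,"twist":0,"jaw":-0.75},
])

```text
time: 26.07
position: [0.4134, -0.4049, 0.3995]
ee_rot: [1.231, 1.195, -1.231]
force: [0.0, 0.6, -0.3]
opening: 0.878
```

```bash
python3 - <<'E'
from h import *
from cell import get_image,get_obs
o=get_obs();print(o["position"],o["force"],np.abs(o["joint_vel"]).max())
B={"bay1":(.6015,.0707),"bay2":(.603,-.0025),"bay3":(.6047,-.0756),"bay4":(.6063,-.149)}
old=pts(dict(np.load("a_top.npz")));oi=dict(np.load("a_top.npz"))["img"].astype(int)
for n in("top","scene"):
    d=get_image(n);cv2.imwrite(f"pics/t_{n}.png",d["img"][:,:,::-1]);W=pts(d)
    for k,(x,y) in B.items():
        m=(W[...,2]>.05)&(abs(W[...,0]-x)<.045)&(abs(W[...,1]-y)<.034);p=W[m];h=np.percentile(p[:,2],98)
        # straight-body slice where seen: use top disc
        for lab,q in (("top",p[p[:,2]>h-.008]),("all",p)):
            mid=(q.min(0)+q.max(0))/2
            print(n,k,lab,"z",h.round(3),"mid-bay",(mid[:2]-[x,y]).round(4),"ext",np.ptp(q,0)[:2].round(3))
    if n=="top":
        im=d["img"].astype(int)
        for nm,A,I in(("old",old,oi),("new",W,im)):
            r=(I[...,0]>120)&(I[...,1]<60)&(I[...,2]<60)&(abs(A[...,1]+.22)<.06);print(nm,"pill",A[r].mean(0).round(4),r.sum())
            t=(A[...,2]>.12)&(abs(A[...,1]-.144)<.045)&(abs(A[...,0]-.595)<.045);print(nm,"tall",A[t].mean(0).round(4),t.sum())
E
```

```text
[ 0.41341781 -0.40494814  0.39945894] [ 0.01898785  0.60663349 -0.28874482] 0.04259973599105301
top bay1 top z 0.138 mid-bay [-0.0018  0.0001] ext [0.029 0.028]
top bay1 all z 0.138 mid-bay [-0.0027 -0.0004] ext [0.041 0.041]
top bay2 top z 0.118 mid-bay [-0.0006  0.0006] ext [0.036 0.037]
top bay2 all z 0.118 mid-bay [-0.001   0.0006] ext [0.037 0.037]
top bay3 top z 0.098 mid-bay [ 0.0002 -0.0006] ext [0.047 0.046]
top bay3 all z 0.098 mid-bay [-0.0003 -0.0018] ext [0.049 0.049]
top bay4 top z 0.083 mid-bay [-0.0008 -0.0001] ext [0.054 0.054]
top bay4 all z 0.083 mid-bay [-0.0008  0.0003] ext [0.056 0.055]
old pill [ 0.6065 -0.2212  0.0514] 999
old tall [0.5949 0.1427 0.1418] 764
new pill [ 0.6067 -0.2211  0.0514] 990
new tall [0.5947 0.1426 0.1418] 766
scene bay1 top z 0.138 mid-bay [ 0.0043 -0.0005] ext [0.031 0.03 ]
scene bay1 all z 0.138 mid-bay [ 0.0079 -0.0011] ext [0.039 0.041]
scene bay2 top z 0.118 mid-bay [0.0075 0.0004] ext [0.036 0.033]
scene bay2 all z 0.118 mid-bay [0.0078 0.001 ] ext [0.037 0.04 ]
scene bay3 top z 0.097 mid-bay [ 0.0075 -0.0041] ext [0.047 0.045]
scene bay3 all z 0.097 mid-bay [ 0.0065 -0.0026] ext [0.052 0.048]
scene bay4 top z 0.083 mid-bay [ 0.0065 -0.0005] ext [0.058 0.055]
scene bay4 all z 0.083 mid-bay [ 0.0065 -0.0006] ext [0.058 0.055]
```

View pics/t_top.png

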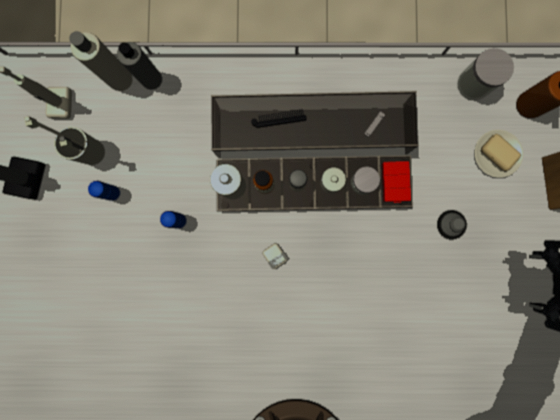

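View pics/t_scene.png

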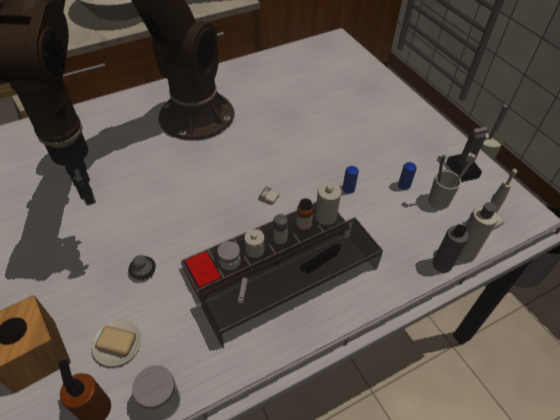

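The final pictures show all four upright and centred in their bays: (262,180), (298,178), (333,179) and (366,179) in the top view. The tall jar and the pill case haven't moved, and the arm is clear. Handing in.

```bash
python3 -c "
from cell import *
print(job_done())"
```

```text
the job is handed in; nothing more can be done
None
```

All four pieces are standing in the lower tier, stepping down from the tall jar at the left end: amber bottle in bay_1, roll-on in bay_2, lidded jar in bay_3 and cream jar in bay_4. I handed the job in at about 26 s; it gave no verdict.

**Placing:** I lowered each piece until the wrist force showed contact, then opened the fingers.

**Last checks, from the top camera:**
- **Position:** each piece is within about 3 mm of its bay centre.
- **Height:** the tops are at 138, 118, 98 and 83 mm, which fits upright pieces standing on the bay floor.
- **Tall jar and pill case:** neither had moved by more than about 0.2 mm.
- **Arm:** the gripper was parked clear of everything.

**Disagreement:** the scene camera puts everything 6–7 mm further in x than the top camera, including the stand itself. I treated this as calibration offset, because the wrist camera reads in between. Measured against the stand in its own view, the scene camera also shows the pieces centred to within a few millimetres.

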